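# Ready the jar capper: trip the lid-drawer catch, load lids, square up the jar tray

## Task

Get the jar capper ready for its next run: push the orange-handled release pin down through the access hole in the machine's deck to trip the hidden catch, so that the lid drawer springs out, and put the pin back upright in its stand. Pull the drawer fully open, lay every gold lid flat on the sloped rack inside it, side by side and none on top of another, then push the drawer fully home so that it latches. Also push the grey tray of jars square and flush into the corner of the green fence at the machine's left side, and leave the other things on the bench alone.

Things in the scene. Friction and masses are not known exactly. Their poses are not given: they have to be found in the camera images.
- capper: Bench jar capper, steel cabinet 240 deep (x) x 300 wide (y), deck 110 high, fixed, turned up to 0.1 rad. Origin on the table under the middle of its front face; +x into the machine, +y to its left side. Capping head and column, 320 high, at the right rear (x 120 to 240, y -135 to -65); red stop button, 144 high, at x 45, y -118. Lid drawer in the front, fence at the +y side
- access_hole (a point): Centre of the yellow-ringed access hole near the deck's front left corner, at deck level (110 above the table): 12.5 diameter through the 6 thick deck. The catch's pad (19 diameter) lies straight below, its top 35 under the deck surface; pressed down 10 to 14 by something thin it frees the drawer
- catch (a joint): Travel of the hidden spring catch, m: 0 up (holding, once the drawer is home), 0.014 fully down at a stop. It takes about 5 N at 0.010 and 6.3 N at 0.014 and comes up again by itself. Its tooth has a ramp, so the drawer can be pushed shut over it
- lid_drawer (a joint): Opening of the lid drawer, m: 0 to 0.002 shut and latched, 0.14 fully open (stop). It slides along the capper's -x. Tripping the catch lets a spring push it out to about 0.045; beyond that it stays where it is left (about 2 N friction, some damping). Pushing it home takes up to about 15 N at the end, against spring and catch; then it stays
- drawer_bar (a point): Middle of the drawer's dark bar handle (120 long along the capper's y, about 12 thick), 55 above the table, 35 in front of the drawer's front panel (292 wide, 12 thick, from 11 to 89 above the table); moves with the drawer; good for pushing
- drawer_top (a point): Middle of the top edge of the drawer's 12 thick front panel, 89 above the table, moves with the drawer. When the drawer has sprung out there is a gap of about 45 between panel and cabinet, into which closed fingers can reach from above to hook the panel and pull
- lid_rack (a point): Black rubber rack in the drawer, moving with it, 124 x 232 wide, sloped 15 degrees. Origin at the centre of its upper surface, 64 behind the front panel, 35 above the table; z is its normal, x up the slope into the machine (low edge 18, high edge 52 above the table), y to the left. Side walls at y -116 and 116, 49 high over the table. Lids stay put; four fit in a row, x 0, y -84, -28, 28, 84
- lid1: Gold twist-off jar lid, a disc 48 diameter x 14 thick, 16 g, starting on the blue mat left of the robot; 2 to 4 of the four are there, the others absent. Origin at the centre of its underside, z up out of its top
- lid2: Gold twist-off jar lid, a disc 48 diameter x 14 thick, 16 g, starting on the blue mat left of the robot; 2 to 4 of the four are there, the others absent. Origin at the centre of its underside, z up out of its top
- lid3: Gold twist-off jar lid, a disc 48 diameter x 14 thick, 16 g, starting on the blue mat left of the robot; 2 to 4 of the four are there, the others absent. Origin at the centre of its underside, z up out of its top
- lid4: Gold twist-off jar lid, a disc 48 diameter x 14 thick, 16 g, starting on the blue mat left of the robot; 2 to 4 of the four are there, the others absent. Origin at the centre of its underside, z up out of its top
- pin: Release pin, 60 g, upright in its stand at the start: steel shaft 7 diameter x 75 long, below an orange cylindrical handle 20 diameter x 50 long. Origin at the shaft's tip, z along the pin from the tip to the handle: the handle's shoulder is at z = 75, its top at 125
- pin_tip (a point): The free end of the pin's steel shaft
- pin_stand: Grey block 50 x 50 x 80 high, fixed, with a vertical 12.5 hole through its centre, in which the pin stands with its shoulder on the block's top and its tip 5 above the table. Origin at the centre of its underside
- jar_tray: Grey plastic tray with six small open jars of jam standing snug in it, one loose body of 0.7 kg: 110 (x) x 155 (y), walls 40 high, jars 56 high. Origin at the centre of its underside. It slides on the bench; do not tip it
- fence_corner (a point): Inner corner of the fence at table level, axes as the capper's: green plastic strips 30 high, 8 thick, fixed. One arm runs from here along +y (220 long, stops things moving in +x), the other along -x (130 long, stops things moving in -y). The tray is home with its +x side on one and its -y side on the other, its origin then at x -55, y 77.5 from here
- jar_red: Full jam jar with red cap, 52 diameter x 62 high; leave alone
- jar_green: Full jam jar with green cap, 52 diameter x 62 high; leave alone
- sanitiser: White sanitiser bottle with blue cap, 60 diameter x 170 high; leave alone
- spatula: Spatula lying in front of the robot; leave alone
- probe: White probe thermometer with a thin steel probe, lying; leave alone
- funnel: Steel jam funnel standing narrow end down on the bench, 100 wide x 60 high; leave alone
Things that resemble listed ones, but are neither listed nor needed, are in the scene too. What is shaped like the pin_stand but blue is not meant.

How it is judged:
By the outcome, as a careful person would: the job done as asked, in the order asked, and still so for the second after the job is handed in, with the robot touching nothing.
Of lid1, lid2, lid3, lid4 only 2 to 4 are there at a start; the rules pass over those that are not, and their reading is None.
At some moment in a run one of lid1, lid2, lid3, lid4, jar_tray may be knocked a few centimetres aside while the robot is not near it.
It also fails if it takes over 210 s, if anything falls off the work surface, if the arm or the gripper's body presses on something with over 40 N, if the wrist force passes 120 N, or if a joint passes its speed limit or range.

## Robot

A 6-joint arm with a two-finger parallel gripper is mounted at the origin on the work surface. World frame = base frame: x ahead of the robot, y to its left, z up, the work surface at z = 0. Lengths are in m, angles in rad, forces in N, time in s.
With the tool pointing down it reaches from about 0.3 to 0.775 m from the base axis. Payload 14.6 kg.
Tool frame: the origin (TCP) lies midway between the tips of the shut fingers; the grasp point (between the pads) lies 19 mm behind it (ctrl.tcp_to_grasp is the z of the grasp point in the tool frame, in m); z points along the fingers, y is the line along which they close (so a half turn about z gives the same grasp; the last joint's range is limited). The gripper opens to 94 mm and grips with 3 to 60 N. Pads are 16 mm wide; open, the fingers measure 119 mm over their backs; the gripper's body (75 mm by 177 mm) begins 78 mm behind the grasp point.
Start: joints at [-1.315, 0.3, 1.521, -0, 1.321, -0.067], TCP at [0.174, -0.522, 0.205] pointing down, gripper open.
Joint ranges: [-3.03, 3.03], [-0.79, 2.21], [0.23, 2.52], [-1.04, 4.18], [0, 3.07], [-2.55, 2.55]. Speed limits (rad/s): [2.22, 2.22, 2.57, 3.14, 3.14, 3.14].

## Interface

Orientations are given as [roll, pitch, yaw] about the fixed x, y, z axes, in that order (R = Rz(yaw) Ry(pitch) Rx(roll)).
In Python, from station import monitor, camera, ctrl gives the robot as it stands.
- The arm moves only by the tool apply_moves, never from a script. Its argument "plan" is one flat list of numbers, 4 for each row, row after row: the shift along the tool's x, y, z in mm, then the turn about the tool's z in rad. In form: [dx, dy, dz, spin, dx, dy, dz, spin, ...]. A call has 1 to 20 rows; each row shifts and turns the commanded pose from where the row before left it, along the tool's axes as they then stand; what a row does not reach is not made up. A row lasts 1/10 s, in which the tool goes at most 50 mm and 8.59 degrees, less where a joint would pass 70% of its speed; a pose out of reach is approached as far as the arm can. A call is refused whole if a number of a shift passes 50 or a number of a turn 0.15, either way. A call with a gripper value outside its range is refused whole. "hand" is the gripper command: -1 is shut, 1 is fully open, values between are in proportion, set as the call begins (left out, the last holds). The fingers move at their own pace and stop on an object; "squeeze" is the grip in N (left out, the last holds). Time passes only in rows, so rows that do not move let the fingers close. It gives the time, the measured TCP pose, the force, the opening and the grip force at its end, in the units of the state.
- monitor.get_obs(): the state, without advancing time (a new reading comes with each control period).
- camera(name): name is "side" or "top" or "wrist"; returns a dict with "image" (420x560x3 uint8, red, green, blue), "range_z" (420x560 float32, m along the optical axis (not along the pixel's ray), 0 where there is no reading), "mtx" (3x3 intrinsics, pixels), "distortion" ([k1, k2, p1, p2, k3] as OpenCV has them; the pictures are not rectified), "rvec" (rotation vector, rad) and "tvec" (3), from world to camera coordinates, as OpenCV has them. Camera axes: x right, y down, z forward; pixel columns grow to the right and rows downward; lengths in m; the calibration is good to about 2 mm. A picture is of the moment at which its call begins.
- ctrl.hand_in(): hands the job in; it is judged then, once.
The state is a dict: "time_s": time; "qpos": joint angles; "joint_vel": joint speeds; "tau": joint torques, N m; "ee_pos": TCP position; "eef_rot": TCP orientation; "force": force on the tool from outside, world axes, zero at the start; "moment": the same for the moment, N m; "grip_width": finger opening in m; "grip_force": force on a finger pad.
Only numpy, scipy, OpenCV 4.12 (cv2) and the standard library are available. Lean on these libraries where they do the work, as an engineer would, in place of code of your own. Each camera call takes 0.05 s, during which the arm holds its last target. There are 200 camera calls.

## Working session

There is one attempt and no reset: what is moved stays moved. The work goes in short steps, Python scripts to look and compute and a tool call to move; the robot and the scene stay as the last step left them, time stands still between calls to the robot, and variables do not carry over. Pictures are saved under pics/ and viewed, at most 14 in all, crops included, and the job is handed in when it is done.

Besides the shell and the picture viewer there is one more tool, called as a command line: name --argument value ..., lists and objects as JSON in quotes. apply_moves: Moves the arm, as the interface text tells. Its arguments: {"type":"object","properties":{"plan":{"type":"array","items":{"type":"number"}},"hand":{"type":"number"},"squeeze":{"type":"number"}},"required":["plan"]}

```bash
ls; mkdir -p pics; cat > h.py <<'E'
import numpy as np, cv2
from station import monitor, camera, ctrl
from scipy.spatial.transform import Rotation as Ro
def cam(n):
    c=camera(n); c['R']=cv2.Rodrigues(np.array(c['rvec'],float))[0]; c['t']=np.array(c['tvec'],float).ravel()
    c['K']=np.array(c['mtx'],float); c['D']=np.array(c['distortion'],float); return c
def save(c,name,crop=None,s=1):
    im=c['image'][:,:,::-1]
    if crop: x0,y0,x1,y1=crop; im=im[y0:y1,x0:x1]
    cv2.imwrite('pics/'+name+'.png',cv2.resize(im,None,fx=s,fy=s,interpolation=cv2.INTER_CUBIC))
def rays(c,uv):
    n=cv2.undistortPoints(np.array(uv,float).reshape(-1,1,2),c['K'],c['D']).reshape(-1,2)
    return np.c_[n,np.ones(len(n))]
def onplane(c,uv,z):
    d=rays(c,uv)@c['R']; o=-c['R'].T@c['t']
    return o+d*((z-o[2])/d[:,2])[:,None]
def cloud(c):
    h,w=c['range_z'].shape; v,u=np.mgrid[:h,:w]
    r=rays(c,np.c_[u.ravel(),v.ravel()].astype(float))*c['range_z'].reshape(-1,1)
    return ((r-c['t'])@c['R']).reshape(h,w,3)
def proj(c,P):
    return cv2.projectPoints(np.array(P,float).reshape(-1,3),np.array(c['rvec'],float),c['t'],c['K'],c['D'])[0].reshape(-1,2)
def hsv(c): return cv2.cvtColor(c['image'],cv2.COLOR_RGB2HSV)
def blobs(m,amin=20):
    n,l,s,ce=cv2.connectedComponentsWithStats(m.astype(np.uint8)); return [(ce[i].round(1),s[i]) for i in range(1,n) if s[i][4]>=amin],l
def st():
    o=monitor.get_obs(); print({k:np.round(o[k],4).tolist() for k in ('time_s','qpos','ee_pos','eef_rot','force','grip_width','grip_force')}); return o
def totool(dw):
    o=monitor.get_obs(); return Ro.from_euler('xyz',o['eef_rot']).inv().apply(dw)
E
python3 - <<'E'
from h import *
st(); print(ctrl.tcp_to_grasp)
for n in('top','side'):
    c=cam(n); save(c,n+'0',s=1.4); print(n,-c['R'].T@c['t'],c['R'][2])
E
```

```text
pics
{'time_s': 0.0, 'qpos': [-1.3146, 0.3005, 1.5216, 0.0, 1.3207, -0.0666], 'ee_pos': [0.1744, -0.5213, 0.2049], 'eef_rot': [-3.1404, -0.0001, 0.3228], 'force': [0.5865, 0.3015, -0.4125], 'grip_width': 0.0941, 'grip_force': 0.0}
-0.0188
top [0.40747464 0.05655714 1.69815224] [ 0.08312511 -0.00445314 -0.99652917]
side [1.21785498 1.25546343 1.02671653] [-0.41572327 -0.717488   -0.55891424]
```

View pics/top0.png

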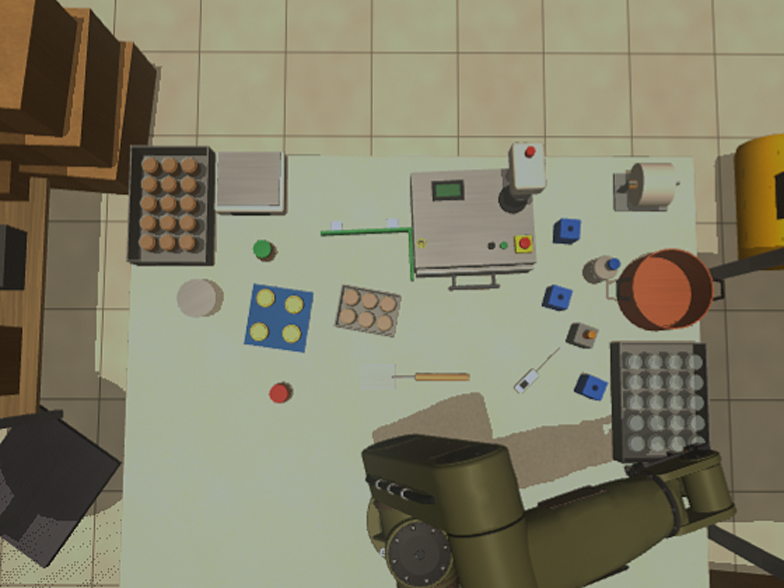

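View pics/side0.png

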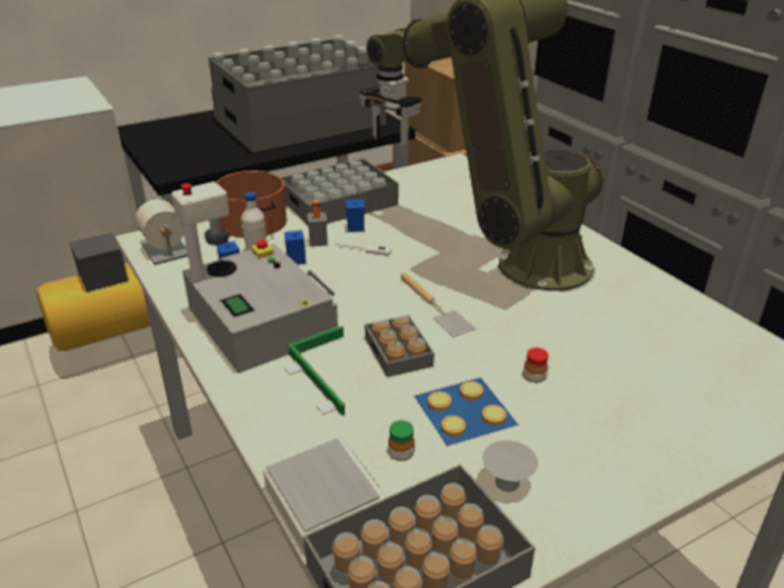

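The top view (1.4x) shows four gold lids on the blue mat at (265,297), (294,304), (258,331) and (291,333), the tray at (368,310), and the green fence corner near (411,232). The capper's yellow-ringed hole is at (422,243).
Things that could be taken for the pin in its grey stand at (583,335): the blue stands at (567,230), (558,297) and (591,387), the stop button at (524,243) and the probe at (526,380). I choose the one at (583,335), grey with an orange handle.

```bash
cat > meas.py <<'E'
from h import *
def lids(c,z=0.014):
    H=hsv(c); m=cv2.inRange(H,(18,90,120),(35,255,255)); b,l=blobs(m,60)
    out=[]
    for ce,s in b: out.append((ce,s[4],onplane(c,ce,z)[0].round(4)))
    return out
E
python3 - <<'E'
from meas import *
c=cam('top'); P=cloud(c); H=hsv(c)
np.savez('top0.npz',P=P,img=c['image'])
for r in lids(c): print('yel',r[0],r[1],r[2])
def show(n,lo,hi,z,amin=15):
    b,l=blobs(cv2.inRange(H,lo,hi),amin)
    for ce,s in b: 
        q=P[int(ce[1]),int(ce[0])]
        print(n,ce,s[:5].tolist(),onplane(c,ce,z)[0].round(4),q.round(3))
show('orange',(5,130,120),(17,255,255),0.13)
show('green',(45,120,50),(80,255,255),0.03)
show('blue',(100,120,60),(125,255,255),0.08,40)
m=(P[...,2]>.1)&(P[...,2]<.118)&(P[...,0]>.3)
b,l=blobs(m,500)
for ce,s in b:
    i=[k for k in np.unique(l) if k and (l==k).sum()==s[4]][0]
    pts=P[l==i][:,:2].astype(np.float32); r=cv2.minAreaRect(pts); print('deck',s[4],r,cv2.boxPoints(r).round(3).tolist(),np.median(P[l==i][:,2]))
save(c,'topcrop',(370,130,470,300),4)
E
```

```text
yel [547.2 135.2] 1624 [ 0.8526 -0.9342  0.014 ]
yel [373.7 174.1] 99 [ 0.7057 -0.287   0.014 ]
yel [189.2 212.4] 124 [0.5637 0.3882 0.014 ]
yel [209.5 217. ] 127 [0.547  0.3141 0.014 ]
yel [184.6 236.4] 124 [0.4763 0.4034 0.014 ]
yel [207.8 237.6] 116 [0.472  0.3192 0.014 ]
yel [313.8 269.3] 93 [ 0.3577 -0.0649  0.014 ]
orange [ 9.6 34.5] [0, 0, 25, 78, 1511] [1.1784 1.0051 0.13  ] [ 1.27   1.118 -0.052]
orange [51.  65.2] [18, 6, 46, 98, 883] [1.0676 0.8555 0.13  ] [ 1.239  1.062 -0.275]
orange [89.  58.8] [85, 30, 10, 76, 229] [1.0908 0.724  0.13  ] [ 1.378  1.001 -0.52 ]
orange [106.1 117.9] [102, 114, 9, 9, 28] [0.8802 0.6576 0.13  ] [0.899 0.678 0.079]
orange [ 66.3 122.4] [48, 116, 36, 12, 261] [0.8642 0.7941 0.13  ] [ 1.054  1.098 -0.514]
orange [120.6 120.6] [117, 118, 8, 5, 16] [0.8708 0.6073 0.13  ] [0.886 0.626 0.084]
orange [105.9 131.2] [102, 127, 10, 10, 38] [0.8334 0.6568 0.13  ] [0.847 0.678 0.082]
orange [  4.6 149.7] [3, 145, 3, 11, 18] [0.7684 1.0017 0.13  ] [ 0.935  1.432 -0.579]
orange [  9.  154.3] [7, 145, 5, 17, 21] [0.7524 0.9859 0.13  ] [ 0.911  1.409 -0.58
[... 1307 characters left out ...]
.08  ] [ 0.741 -0.398  0.047]
blue [438.2 188. ] [435, 185, 8, 7, 44] [ 0.6448 -0.5005  0.08  ] [ 0.632 -0.469  0.169]
blue [199.1 227.6] [175, 203, 48, 48, 1154] [0.5043 0.3398 0.08  ] [0.511 0.354 0.001]
blue [399.5 212. ] [392, 204, 17, 17, 190] [ 0.5596 -0.362   0.08  ] [ 0.563 -0.369  0.047]
blue [424.1 276.9] [416, 268, 18, 18, 203] [ 0.3335 -0.4429  0.08  ] [ 0.335 -0.453  0.047]
deck 5141 ((0.7582213878631592, -0.14416146278381348), (0.241708904504776, 0.30095091462135315), 2.4770333766937256) [[0.6309999823570251, 0.0010000000474974513], [0.6439999938011169, -0.30000001192092896], [0.8849999904632568, -0.289000004529953], [0.871999979019165, 0.010999999940395355]] 0.1097836451231862
```

apply_moves --plan '[0, 0, -50, 0, 0, 0, -50, 0]'

```text
time_s: 0.35
ee_pos: [0.1743, -0.521, 0.3058]
eef_rot: [-3.138, -0.0, 0.323]
force: [-0.4, -0.5, 1.7]
grip_width: 0.0939
grip_force: 0.0
```

```bash
python3 - <<'E'
from h import *
import numpy as np
d=np.load('top0.npz'); P=d['P']; img=d['img']; H=cv2.cvtColor(img,cv2.COLOR_RGB2HSV)
c=cam('top')
m=cv2.inRange(H[160:190,285:320],(20,60,90),(36,255,255)); v,u=np.nonzero(m); print('ring',len(u),u.min()+285,u.max()+285,v.min()+160,v.max()+160, onplane(c,[u.mean()+285,v.mean()+160],.11))
# stand
w=(P[...,2]>.07)&(P[...,2]<.09)&(abs(P[...,0]-.465)<.06)&(abs(P[...,1]+.43)<.06)
r=cv2.minAreaRect(P[w][:,:2].astype(np.float32)); print('stand',w.sum(),r)
w=(P[...,2]>.12)&(P[...,2]<.14)&(abs(P[...,0]-.465)<.06)&(abs(P[...,1]+.43)<.06)
print('handle top',w.sum(),np.median(P[w],0) if w.any() else '')
# tray
w=(P[...,2]>.02)&(P[...,2]<.07)&(abs(P[...,0]-.54)<.1)&(abs(P[...,1]-.11)<.12)
r=cv2.minAreaRect(P[w][:,:2].astype(np.float32)); print('tray',w.sum(),r)
# drawer bar
w=(P[...,2]>.03)&(P[...,2]<.075)&(abs(P[...,0]-.6)<.03)&(abs(P[...,1]+.15)<.12)
r=cv2.minAreaRect(P[w][:,:2].astype(np.float32)); print('bar',w.sum(),r)
# fence
w=(cv2.inRange(H,(45,120,40),(80,255,255))>0)&(P[...,1]<.3)&(P[...,2]>.02)&(P[...,2]<.04)
b=P[w]; print('fence',len(b)); A=b[b[:,1]>.04];B=b[b[:,1]<.03]
for q in(A,B): print(cv2.minAreaRect(q[:,:2].astype(np.float32)))
a=img[145:190,270:330,::-1]; e=img[220:260,395:440,::-1]
cv2.imwrite('pics/crop1.png',np.hstack([cv2.resize(a,(400,300),interpolation=2),cv2.resize(e,(337,300),interpolation=2)]))
E
```

```text
ring 43 297 304 170 177 [[ 0.69094242 -0.01461969  0.11      ]]
stand 172 ((0.46482035517692566, -0.4260563850402832), (0.05243353173136711, 0.050832632929086685), 70.64369201660156)
handle top 31 [ 0.46661766 -0.42441137  0.12838077]
tray 934 ((0.5630412697792053, 0.09674946963787079), (0.19124865531921387, 0.18263061344623566), 80.01091003417969)
bar 248 ((0.6039478778839111, -0.1499166637659073), (0.04190091788768768, 0.23513798415660858), 2.5726168155670166)
fence 125
((0.736828625202179, 0.1430918276309967), (0.005535643547773361, 0.20044465363025665), 2.423675775527954)
((0.6780544519424438, 0.015530574135482311), (0.1338071972131729, 0.018234798684716225), 3.2187294960021973)
```

View pics/crop1.png

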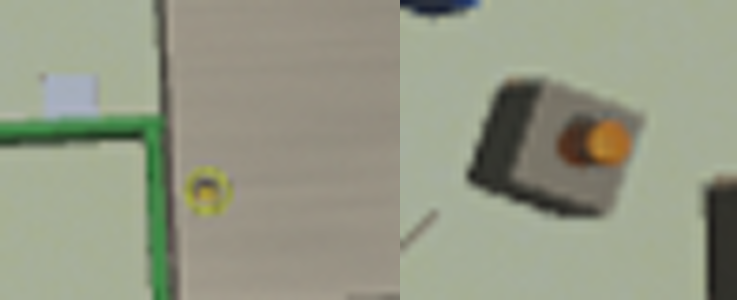

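The crop confirms it: a grey block with the orange handle at (608,143), and the yellow ring with a dark hole at (206,190). Moving above the pin for a close look.

```bash
cat >> h.py <<'E'
def go(x,y,z,yaw=None):
    "print spin (do first) and then tool-frame mm totals to get to a pose, tool pointing down"
    o=monitor.get_obs(); p=np.array(o['ee_pos']); y0=o['eef_rot'][2]; yaw=y0 if yaw is None else yaw
    d=np.array([x,y,z])-p; sp=(y0-yaw+np.pi)%(2*np.pi)-np.pi; c,s=np.cos(yaw),np.sin(yaw)
    print('at',p.round(4),'yaw',round(y0,3),'-> spin %.3f  dx %.1f dy %.1f dz %.1f'%(sp,1e3*(d[0]*c+d[1]*s),1e3*(d[0]*s-d[1]*c),-1e3*d[2]))
E
echo
```

apply_moves --plan '[0, 0, 0, 0.14, 0, 0, 0, 0.14, 37, -10, 0, 0, 37, -10, 0, 0, 37, -10, 0, 0, 37, -10, 0, 0, 37, -10, 0, 0, 37, -10, 0, 0, 37, -10, 0, 0, 37, -12, 10, 0, 0, 0, 30, 0, 0, 0, 0, 0]' --hand 0 --squeeze 30

```text
time_s: 1.6
ee_pos: [0.4666, -0.4256, 0.2611]
eef_rot: [-3.136, 0.005, 0.044]
force: [-0.4, -0.6, 0.2]
grip_width: 0.0472
grip_force: 0.0
```

```bash
python3 - <<'E'
from h import *
o=st(); c=cam('wrist'); save(c,'w1',s=1.2); C=-c['R'].T@c['t']; print('cam',C.round(4),c['R'][2].round(3),'in tool',totool(C-np.array(o['ee_pos'])).round(4))
H=hsv(c); P=cloud(c)
b,l=blobs(cv2.inRange(H,(5,130,90),(17,255,255)),200)
for i,(ce,s) in enumerate(b):
    print(ce,s,onplane(c,ce,.13)[0].round(4), P[int(ce[1]),int(ce[0])].round(4))
w=(abs(P[...,2]-.13)<.006)&(abs(P[...,0]-.4665)<.05)&(abs(P[...,1]+.4255)<.05); print(w.sum(),cv2.minEnclosingCircle(P[w][:,:2].astype(np.float32)),np.median(P[w],0))
w=(abs(P[...,2]-.08)<.006)&(abs(P[...,0]-.4665)<.05)&(abs(P[...,1]+.4255)<.05); print(w.sum(),cv2.minAreaRect(P[w][:,:2].astype(np.float32)))
E
```

```text
{'time_s': 1.6, 'qpos': [-0.7975, 0.4602, 1.1748, -0.0001, 1.5136, 0.729], 'ee_pos': [0.4666, -0.4256, 0.2611], 'eef_rot': [-3.1364, 0.0047, 0.0443], 'force': [-0.3789, -0.6247, 0.2157], 'grip_width': 0.0472, 'grip_force': 0.0}
cam [ 0.5442 -0.4227  0.4399] [-0.271 -0.007 -0.963] in tool [ 7.72e-02 -1.00e-04 -1.79e-01]
[479.6  82.9] [  409     0   151   196 20551] [ 0.5717 -0.5819  0.13  ] [ 0.5838 -0.6461  0.0033]
[276.3 202.6] [266 192  22  22 382] [ 0.4663 -0.4244  0.13  ] [ 0.4667 -0.4241  0.1297]
[ 21.1 250.5] [  0 244  45  15 508] [ 0.4111 -0.1951  0.13  ] [ 0.3638 -0.1131  0.0184]
[152.7 377.6] [150 350   7  53 207] [ 0.2784 -0.3075  0.13  ] [ 0.4915 -0.3996  0.3783]
[400.  378.7] [396 350   8  53 208] [ 0.2891 -0.5568  0.13  ] [ 0.4945 -0.4488  0.3794]
391 ((0.46604859828948975, -0.42453140020370483), 0.009942310862243176) [ 0.46684433 -0.42454307  0.12971796]
1855 ((0.4658668041229248, -0.42460179328918457), (0.05004602298140526, 0.050480917096138), 69.79277801513672)
```

View pics/w1.png

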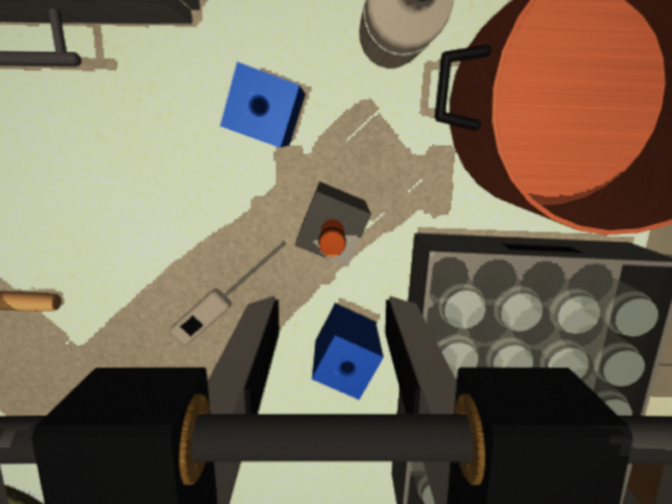

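The wrist view shows the grey stand with the pin handle at (332,238), and blue lookalikes at (262,105) and (347,352). The pin top is at (0.466,-0.4245) and the stand centre is the same. Descending and gripping.

apply_moves --plan '[-0.6, -1, 35, 0, 0, 0, 35, 0, 0, 0, 35, 0, 0, 0, 35, 0, 0, 0, 25, 0, 0, 0, 8, 0, 0, 0, 0, 0]'

```text
time_s: 2.35
ee_pos: [0.4658, -0.4266, 0.0931]
eef_rot: [3.142, 0.0, 0.042]
force: [-0.1, 0.1, 1.0]
grip_width: 0.0472
grip_force: 0.0
```

apply_moves --plan '[0, 0, 0, 0, 0, 0, 0, 0, 0, 0, 0, 0, 0, 0, 0, 0, 0, 0, 0, 0, 0, 0, 0, 0, 0, 0, 0, 0]' --hand -1 --squeeze 40

```text
time_s: 3.05
ee_pos: [0.4663, -0.4262, 0.0932]
eef_rot: [3.141, -0.001, 0.043]
force: [-0.8, 1.0, 6.3]
grip_width: 0.0193
grip_force: 40.0
```

apply_moves --plan '[0, 0, -20, 0, 0, 0, -25, 0, 0, 0, -25, 0, 0, 0, -25, 0, 0, 0, -35, 0, 0, 0, -35, 0, 0, 0, 0, 0, 0, 0, 0, 0]'

```text
time_s: 3.85
ee_pos: [0.4661, -0.426, 0.2574]
eef_rot: [3.141, -0.0, 0.043]
force: [0.4, -0.4, -1.2]
grip_width: 0.019
grip_force: 40.0
```

```bash
python3 - <<'E'
from h import *
o=st(); c=cam('wrist'); save(c,'w2',(180,100,380,300),3); H=hsv(c)
p=np.array(o['ee_pos'])
print('expected tip px',proj(c,[[p[0],p[1],p[2]-.088]]),'shoulder',proj(c,[[p[0],p[1],p[2]-.013]]))
go(.691,-.0146,.29)
E
```

```text
{'time_s': 3.85, 'qpos': [-0.7985, 0.4565, 1.1883, -0.0001, 1.4962, 0.7294], 'ee_pos': [0.4661, -0.426, 0.2574], 'eef_rot': [3.1412, -0.0003, 0.0428], 'force': [0.4272, -0.4179, -1.2396], 'grip_width': 0.019, 'grip_force': 39.993}
expected tip px [[277.06649231 216.60108184]] shoulder [[277.34116209 253.14380079]]
at [ 0.4658 -0.4258  0.2563] yaw 0.043 -> spin 0.000  dx 242.5 dy -401.2 dz -33.7
```

View pics/w2.png

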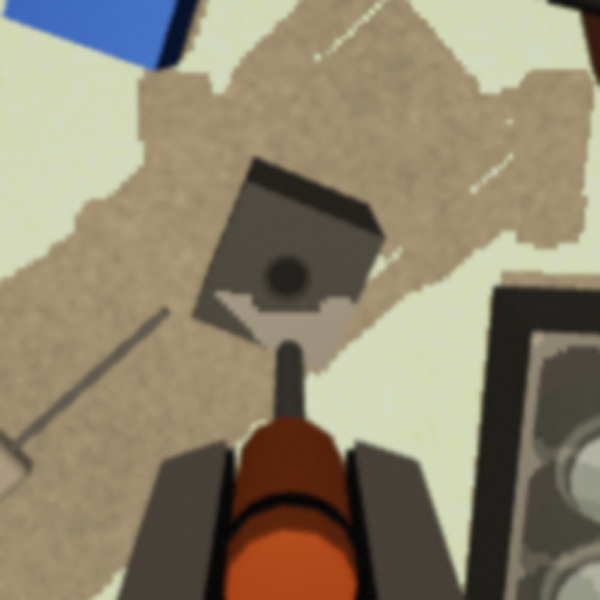

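The pin hangs straight, with the tip at crop (289,348), where it should be under the TCP. The stand hole is at crop (288,276). Moving over to the deck hole.

apply_moves --plan '[10, -16, -3, 0, 20, -33, -3, 0, 20, -33, -3, 0, 20, -33, -3, 0, 20, -33, -3, 0, 20, -33, -3, 0, 20, -33, -3, 0, 20, -33, -3, 0, 20, -33, -3, 0, 20, -33, -3, 0, 20, -33, 0, 0, 20, -33, 0, 0, 12, -22, 10, 0, 0, 0, 20, 0, 0, 0, 10, 0, 0, 0, 0, 0, 0, 0, 0, 0]'

```text
time_s: 5.6
ee_pos: [0.6906, -0.0153, 0.248]
eef_rot: [3.142, -0.0, 0.042]
force: [0.3, -0.1, -0.1]
grip_width: 0.0194
grip_force: 40.0
```

```bash
python3 - <<'E'
from h import *
o=st(); c=cam('wrist'); save(c,'w3',(180,100,380,300),3); H=hsv(c)
p=np.array(o['ee_pos'])
print('expected tip px',proj(c,[[p[0],p[1],p[2]-.088]]))
m=cv2.inRange(H,(20,70,80),(36,255,255)); m[:, :180]=0;m[:,380:]=0
b,l=blobs(m,40)
for ce,s in b: print(ce,s)
v,u=np.nonzero(m[100:300]); 
print(onplane(c,[[ce[0],ce[1]] for ce,s in b],.11).round(4))
E
```

```text
{'time_s': 5.6, 'qpos': [-0.0751, 0.6104, 0.9811, 0.0, 1.5499, 1.4534], 'ee_pos': [0.6906, -0.0153, 0.248], 'eef_rot': [3.1416, -0.0002, 0.0422], 'force': [0.2959, -0.1117, -0.1426], 'grip_width': 0.0194, 'grip_force': 39.9928}
expected tip px [[277.09083426 216.58477465]]
[238.8 127.5] [229 124  24   6  57]
[241.9 154. ] [226 138  24  44 203]
[234.3 153.6] [227 147  18  15  69]
[273.5 200. ] [260 187  28  28 264]
[295.2 333.4] [290 326  10  15  54]
[281.9 336.4] [275 330  15  14  52]
[[ 0.7536  0.0199  0.11  ]
 [ 0.7314  0.0169  0.11  ]
 [ 0.7315  0.0235  0.11  ]
 [ 0.6916 -0.0121  0.11  ]
 [ 0.5561 -0.0391  0.11  ]
 [ 0.5521 -0.026   0.11  ]]
```

View pics/w3.png

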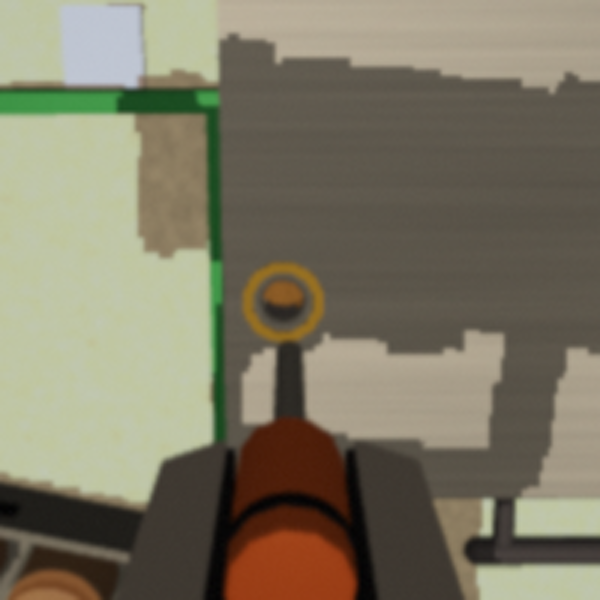

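The ring is at crop (283,302) and the tip at crop (289,348), so the hole is about 2.7 mm to the left (+y). Correcting, lowering the tip to just above the deck, and checking.

apply_moves --plan '[0.5, -2.6, 0, 0, 0, 0, 15, 0, 0, 0, 12, 0, 0, 0, 4, 0, 0, 0, 0, 0, 0, 0, 0, 0]'

```text
time_s: 6.25
ee_pos: [0.6912, -0.0124, 0.2171]
eef_rot: [3.142, -0.001, 0.043]
force: [-0.4, -0.9, -0.2]
grip_width: 0.0194
grip_force: 40.0
```

```bash
python3 - <<'E'
from h import *
o=st(); c=cam('wrist'); H=hsv(c); p=np.array(o['ee_pos'])
print('expected tip px',proj(c,[[p[0],p[1],p[2]-.088]]))
m=cv2.inRange(H,(20,70,80),(36,255,255)); m[:, :240]=0;m[:,310:]=0;m[:160]=0;m[260:]=0
b,l=blobs(m,40)
for ce,s in b: print(ce,s, onplane(c,[[s[0]+(s[2]-1)/2,s[1]+(s[3]-1)/2]],.11).round(4))
g=c['image'][205:235,258:296].astype(int).sum(2)//8
save(c,'w4',(220,150,340,270),5)
E
```

```text
{'time_s': 6.25, 'qpos': [-0.071, 0.6233, 1.0306, 0.0, 1.4869, 1.4571], 'ee_pos': [0.6912, -0.0124, 0.2171], 'eef_rot': [3.1415, -0.0007, 0.0427], 'force': [-0.3986, -0.8842, -0.1714], 'grip_width': 0.0194, 'grip_force': 39.9929}
expected tip px [[277.03646089 216.64968579]]
[247.8 171.5] [244 160   6  26  68] [[0.7212 0.0131 0.11  ]]
[277.8 208.3] [263 195  31  29 272] [[ 0.6923 -0.0132  0.11  ]]
```

View pics/w4.png

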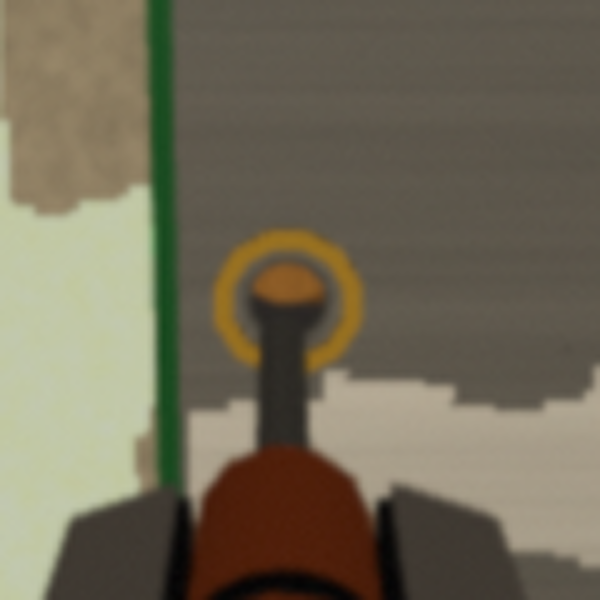

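Shaft at crop u=284 against ring centre u=288, about 0.4 mm off. A small correction, then insert.

apply_moves --plan '[0.5, 0.4, 0, 0, 0, 0, 10, 0, 0, 0, 10, 0, 0, 0, 10, 0, 0, 0, 10, 0, 0, 0, 5, 0, 0, 0, 0, 0]'

```text
time_s: 7.0
ee_pos: [0.6913, -0.0128, 0.1703]
eef_rot: [-3.141, 0.002, 0.043]
force: [-0.2, -0.1, -0.7]
grip_width: 0.0191
grip_force: 40.0
```

apply_moves --plan '[0, 0, 6, 0, 0, 0, 6, 0, 0, 0, 5, 0, 0, 0, 3, 0, 0, 0, 0, 0, 0, 0, 0, 0, 0, 0, 0, 0, 0, 0, 0, 0, 0, 0, 0, 0]'

```text
time_s: 7.9
ee_pos: [0.6917, -0.0128, 0.1516]
eef_rot: [3.141, -0.0, 0.043]
force: [0.3, -0.3, 3.6]
grip_width: 0.0195
grip_force: 40.0
```

```bash
cat > drawer.py <<'E'
from h import *
def drawer(c=None):
    c=c or cam('top'); P=cloud(c)
    w=(P[...,2]>.08)&(P[...,2]<.1)&(P[...,0]>.4)&(P[...,0]<.628)&(abs(P[...,1]+.15)<.16)
    w=cv2.morphologyEx(w.astype(np.uint8),cv2.MORPH_OPEN,np.ones((2,5)))>0
    print('panel',w.sum(), np.median(P[w],0).round(4) if w.any() else '', cv2.minAreaRect(P[w][:,:2].astype(np.float32)) if w.sum()>5 else ''); return c
E
python3 -c "
from drawer import *
st();drawer()"
```

```text
{'time_s': 7.9, 'qpos': [-0.0715, 0.6641, 1.1159, -0.0001, 1.3612, 1.4565], 'ee_pos': [0.6917, -0.0128, 0.1516], 'eef_rot': [3.1415, -0.0004, 0.0428], 'force': [0.2779, -0.3268, 3.5628], 'grip_width': 0.0195, 'grip_force': 39.9975}
panel 188 [ 0.5866 -0.202   0.0857] ((0.5846993327140808, -0.18561165034770966), (0.04056499898433685, 0.26032644510269165), 12.60720443725586)
```

apply_moves --plan '[0, 0, -20, 0, 0, 0, -30, 0, 0, 0, -30, 0, 0, 0, -35, 0, 0, 0, 0, 0]'

```text
time_s: 8.45
ee_pos: [0.6925, -0.0127, 0.2713]
eef_rot: [3.141, -0.007, 0.043]
force: [-0.6, -0.3, 0.1]
grip_width: 0.0193
grip_force: 40.0
```

```bash
python3 -c "
from drawer import *
st();c=drawer();save(c,'top2',(220,150,420,270),3);go(.466,-.4255,.28)"
```

```text
{'time_s': 8.45, 'qpos': [-0.0713, 0.6052, 0.9371, 0.0003, 1.5927, 1.4566], 'ee_pos': [0.6925, -0.0127, 0.2713], 'eef_rot': [3.1411, -0.0066, 0.043], 'force': [-0.5563, -0.2854, 0.1474], 'grip_width': 0.0193, 'grip_force': 39.9933}
panel 182 [ 0.5868 -0.2045  0.0864] ((0.5394426584243774, -0.11036211252212524), (0.0836716964840889, 0.41726431250572205), 26.99140739440918)
at [ 0.692  -0.0127  0.2682] yaw 0.043 -> spin 0.000  dx -243.5 dy 402.8 dz -11.8
```

View pics/top2.png

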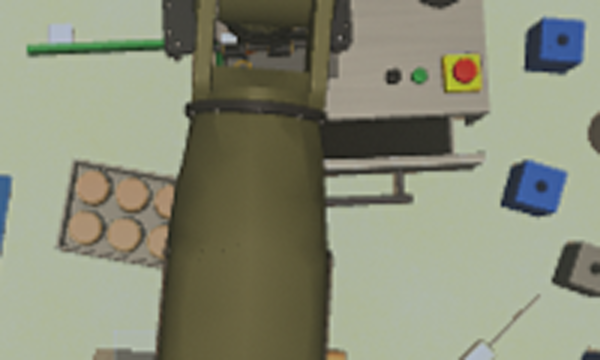

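The drawer has sprung out: the panel is at crop y≈160 with a dark gap behind it. Taking the pin back to the stand.

apply_moves --plan '[-10, 16, -3, 0, -20, 33, -3, 0, -20, 33, -3, 0, -20, 33, 0, 0, -20, 33, 0, 0, -20, 33, 0, 0, -20, 33, 0, 0, -20, 33, 0, 0, -20, 33, 0, 0, -20, 33, 0, 0, -20, 33, 0, 0, -20, 33, 0, 0, -13.5, 23.5, 10, 0, 0, 0, 20, 0, 0, 0, 20, 0, 0, 0, 0, 0, 0, 0, 0, 0]'

```text
time_s: 10.2
ee_pos: [0.4654, -0.425, 0.2249]
eef_rot: [-3.14, 0.001, 0.043]
force: [-0.3, 1.6, 0.3]
grip_width: 0.0196
grip_force: 40.0
```

```bash
cat > stand.py <<'E'
from h import *
o=st(); c=cam('wrist'); p=np.array(o['ee_pos']); P=cloud(c); H=hsv(c)
w=(abs(P[...,2]-.08)<.006)&(abs(P[...,0]-.4665)<.05)&(abs(P[...,1]+.4255)<.05); print('block',w.sum(),cv2.minAreaRect(P[w][:,:2].astype(np.float32))[:2])
tip=proj(c,[[p[0],p[1],p[2]-.088]])[0]; print('tip px',tip)
g=cv2.cvtColor(c['image'],cv2.COLOR_RGB2GRAY)
u,v=proj(c,[.4659,-.4246,.08])[0]; print('hole nominal px',u,v)
m=np.zeros(g.shape,np.uint8); s=np.s_[int(v)-12:int(v)+12,int(u)-14:int(u)+14]; m[s]=g[s]<np.percentile(g[s],12)
for ce,t in blobs(m,15)[0]: print(ce,t,onplane(c,ce,.08).round(4))
E
python3 stand.py
```

```text
{'time_s': 10.2, 'qpos': [-0.7982, 0.4709, 1.2416, 0.0001, 1.4307, 0.7296], 'ee_pos': [0.4654, -0.425, 0.2249], 'eef_rot': [-3.1403, 0.0011, 0.043], 'force': [-0.3088, 1.6092, 0.2842], 'grip_width': 0.0196, 'grip_force': 39.993}
block 2695 ((0.46583637595176697, -0.4245605766773224), (0.05008136108517647, 0.05031978711485863))
tip px [277.24040482 216.43813141]
hole nominal px 276.74503803894805 198.7356246106478
[276.7 198.5] [271 194  12  10  79] [[ 0.4661 -0.4245  0.08  ]]
```

apply_moves --plan '[0.5, 0, 20, 0, 0, 0, 20, 0, 0, 0, 15, 0, 0, 0, 15, 0, 0, 0, 15, 0, 0, 0, 15, 0, 0, 0, 15, 0, 0, 0, 10, 0, 0, 0, 4, 0, 0, 0, 0, 0, 0, 0, 0, 0]'

```text
time_s: 11.35
ee_pos: [0.4662, -0.4255, 0.097]
eef_rot: [3.141, -0.001, 0.043]
force: [0.1, 0.7, -1.1]
grip_width: 0.0195
grip_force: 40.0
```

apply_moves --plan '[0, 0, 2.5, 0, 0, 0, 1, 0, 0, 0, 0, 0, 0, 0, 0, 0]'

```text
time_s: 11.75
ee_pos: [0.4662, -0.4254, 0.0933]
eef_rot: [3.141, -0.0, 0.043]
force: [-0.7, 0.1, 2.1]
grip_width: 0.0194
grip_force: 40.0
```

apply_moves --plan '[0, 0, 0, 0, 0, 0, 0, 0, 0, 0, 0, 0, 0, 0, 0, 0, 0, 0, 0, 0, 0, 0, -25, 0, 0, 0, -35, 0, 0, 0, -45, 0, 0, 0, -45, 0, 0, 0, 0, 0, 0, 0, 0, 0]' --hand 0

```text
time_s: 12.85
ee_pos: [0.4661, -0.4254, 0.2436]
eef_rot: [3.14, -0.001, 0.043]
force: [-0.3, 0.2, -0.3]
grip_width: 0.047
grip_force: 0.0
```

```bash
python3 - <<'E'
from drawer import *
st(); c=cam('wrist'); P=cloud(c); H=hsv(c)
near=(abs(P[...,0]-.466)<.05)&(abs(P[...,1]+.4255)<.05)
w=near&(abs(P[...,2]-.13)<.012)&(cv2.inRange(H,(5,130,90),(17,255,255))>0); print(w.sum(),cv2.minEnclosingCircle(P[w][:,:2].astype(np.float32)),np.median(P[w],0))
c=cam('top'); P=cloud(c)
w=(P[...,2]>.08)&(P[...,2]<.1)&(P[...,0]>.5)&(P[...,0]<.628)&(P[...,1]<0)&(P[...,1]>-.31)
for y in (-.27,-.22,-.15,-.1,-.05): q=w&(abs(P[...,1]-y)<.012); print(y,np.median(P[q],0),P[q][:,0].min(),P[q][:,0].max())
E
```

```text
{'time_s': 12.85, 'qpos': [-0.7978, 0.461, 1.2132, 0.0, 1.4657, 0.7302], 'ee_pos': [0.4661, -0.4254, 0.2436], 'eef_rot': [3.1404, -0.0011, 0.0428], 'force': [-0.3439, 0.1753, -0.3386], 'grip_width': 0.047, 'grip_force': 0.0}
415 ((0.4659140706062317, -0.42468374967575073), 0.00983529631048441) [ 0.46638314 -0.42478517  0.12971188]
-0.27 [ 0.59306237 -0.27050148  0.08799509] 0.5868689173492417 0.5975968584795069
-0.22 [ 0.59023718 -0.21929398  0.08750728] 0.5839303973350995 0.59422417987257
-0.15 [ 0.58645164 -0.15136114  0.09031949] 0.5825369166809232 0.5942766453766073
-0.1 [ 0.5849077  -0.09993634  0.08908797] 0.5795105539867466 0.5909069436886556
-0.05 [ 0.58295088 -0.05115663  0.0889852 ] 0.5766774134033456 0.5869704408078601
```

The pin is back upright with its top at 0.130 m. Next: hook the panel with closed fingers, in the gap at x≈0.615.

apply_moves --plan '[16, -27, 0, 0, 16, -27, 0, 0, 16, -27, 0, 0, 16, -27, 0, 0, 16, -27, 0, 0, 16, -27, 0, 0, 16, -27, 0, 0, 16, -27, 0, 0, 16, -27, 0, 0, 16.5, -26, 30, 0, 0, 0, 44, 0, 0, 0, 0, 0, 0, 0, 0, 0]' --hand -1

```text
time_s: 14.25
ee_pos: [0.6145, -0.15, 0.1688]
eef_rot: [-3.141, 0.002, 0.043]
force: [-0.0, -0.3, 0.9]
grip_width: -0.0002
grip_force: 0.0
```

```bash
python3 - <<'E'
from h import *
st(); c=cam('wrist'); P=cloud(c)
w=(P[...,2]>.084)&(P[...,2]<.094)&(P[...,0]>.55)&(P[...,0]<.628)
for y in (-.27,-.22,-.15,-.1,-.05):
    q=w&(abs(P[...,1]-y)<.01)
    if q.any(): print(y,q.sum(),P[q][:,0].min(),P[q][:,0].max())
w=(P[...,2]>.107)&(P[...,2]<.113)&(P[...,0]>.62)&(abs(P[...,1]+.15)<.02); print('cab front',P[w][:,0].min())
go(.615,-.15,.06,.043)
E
```

```text
{'time_s': 14.25, 'qpos': [-0.2972, 0.5146, 1.3078, -0.0001, 1.3212, 1.2311], 'ee_pos': [0.6145, -0.15, 0.1688], 'eef_rot': [-3.141, 0.0019, 0.0425], 'force': [-0.0016, -0.344, 0.8599], 'grip_width': -0.0002, 'grip_force': 0.0}
-0.27 424 0.5878742183238305 0.5998891364839183
-0.22 427 0.5848979386981801 0.5976215105382886
-0.15 104 0.5909579347439892 0.5944844392357945
-0.1 416 0.5799944857924147 0.5919584123543626
-0.05 414 0.5778230679263878 0.5898037239621591
cab front 0.6376265582963415
at [ 0.6151 -0.1504  0.1704] yaw 0.042 -> spin -0.001  dx -0.1 dy -0.4 dz 110.4
```

apply_moves --plan '[0.5, 0, 30, 0, 0, 0, 30, 0, 0, 0, 30, 0, 0, 0, 20, 0, 0, 0, 0, 0]'

```text
time_s: 14.8
ee_pos: [0.6149, -0.1503, 0.0584]
eef_rot: [-3.141, 0.002, 0.042]
force: [-0.5, -0.4, -0.4]
grip_width: 0.0005
grip_force: 0.0
```

apply_moves --plan '[-6, 0, 0, 0, -8, 0, 0, 0, -8, 0, 0, 0, -8, 0, 0, 0, -8, 0, 0, 0, -8, 0, 0, 0, -8, 0, 0, 0, -8, 0, 0, 0, -8, 0, 0, 0, -8, 0, 0, 0, -8, 0, 0, 0, -7, 0, 0, 0, 0, 0, 0, 0, 0, 0, 0, 0]'

```text
time_s: 16.2
ee_pos: [0.522, -0.1535, 0.0586]
eef_rot: [-3.141, 0.001, 0.043]
force: [0.5, -1.0, -0.3]
grip_width: 0.0006
grip_force: 0.0
```

```bash
cat > pan.py <<'E'
from h import *
st(); c=cam('top'); P=cloud(c)
w=(P[...,2]>.084)&(P[...,2]<.094)&(P[...,0]>.4)&(P[...,0]<.632)
for y in (-.27,-.24,-.05,-.03):
    q=w&(abs(P[...,1]-y)<.01)
    if q.sum()>3: 
        X=P[q][:,0]+.043*(P[q][:,1]+.15); print(y,q.sum(),np.percentile(X,[5,50,95]).round(4))
E
python3 pan.py
```

```text
{'time_s': 16.2, 'qpos': [-0.3534, 0.4547, 1.678, 0.0, 1.0102, 1.1747], 'ee_pos': [0.522, -0.1535, 0.0586], 'eef_rot': [-3.1411, 0.0012, 0.0427], 'force': [0.5079, -0.9593, -0.3012], 'grip_width': 0.0006, 'grip_force': 0.0}
-0.27 12 [0.5007 0.5046 0.5083]
-0.05 13 [0.4998 0.5034 0.5073]
-0.03 13 [0.5007 0.5046 0.5081]
```

apply_moves --plan '[-5, 0, 0, 0, -4, 0, 0, 0, -3, 0, 0, 0, -1, 0, 0, 0, 0, 0, 0, 0, 0, 0, 0, 0]'

```text
time_s: 16.85
ee_pos: [0.5093, -0.1542, 0.059]
eef_rot: [-3.142, 0.0, 0.043]
force: [0.8, -0.3, 0.4]
grip_width: 0.0001
grip_force: 0.0
```

```bash
python3 pan.py
```

```text
{'time_s': 16.85, 'qpos': [-0.3628, 0.4309, 1.713, -0.0001, 0.998, 1.1652], 'ee_pos': [0.5093, -0.1542, 0.059], 'eef_rot': [-3.1415, 0.0003, 0.0428], 'force': [0.8425, -0.2717, 0.3621], 'grip_width': 0.0001, 'grip_force': 0.0}
-0.27 7 [0.4881 0.4939 0.4977]
-0.05 16 [0.4893 0.4932 0.497 ]
-0.03 20 [0.4868 0.4907 0.4975]
```

apply_moves --plan '[-1.5, 0, 0, 0, -1.5, 0, 0, 0, -1, 0, 0, 0, 0, 0, 0, 0]'

```text
time_s: 17.3
ee_pos: [0.5079, -0.1543, 0.0591]
eef_rot: [3.141, -0.006, 0.043]
force: [22.2, 1.2, -14.4]
grip_width: 0.0005
grip_force: 11.1
```

At the stop with 22 N, so the drawer is fully open. Backing off, rising, turning a quarter turn for the lids and going above the mat.

apply_moves --plan '[4, 0, 0, 0, 5, 0, 0, 0, 0, 0, -30, 0, 0, 0, -40, 0, 0, 0, -45, 0, 0, 0, -45, 0, 0, 0, -40, 0, 0, 0, -30, -0.13, 0, 0, 0, -0.144, 0, 0, 0, -0.144, 0, 0, 0, -0.144, 0, 0, 0, -0.144, 0, 0, 0, -0.144, 0, 0, 0, -0.144, 0, 0, 0, -0.144, 0, 0, 0, -0.144, 0, 0, 0, -0.144, 0, 0, 0, -0.144, 0, 0, 0, 0]' --hand 0.4

```text
time_s: 19.2
ee_pos: [0.5144, -0.154, 0.2889]
eef_rot: [-3.141, -0.0, 1.615]
force: [0.0, 0.4, -0.6]
grip_width: 0.0659
grip_force: 0.0
```

apply_moves --plan '[20, 2, 0, 0, 40, 2, 0, 0, 40, 2, 0, 0, 40, 2, 0, 0, 40, 2, 0, 0, 40, 2, 0, 0, 40, 2, 0, 0, 40, 2, 0, 0, 40, 2, 0, 0, 40, 2, 0, 0, 40, 2, 0, 0, 40, 2, 0, 0, 23, 2, 0, 0, 0, 0, 0, 0, 0, 0, 0, 0]'

```text
time_s: 20.7
ee_pos: [0.5201, 0.3294, 0.2886]
eef_rot: [-3.141, 0.001, 1.61]
force: [-0.4, -0.3, -0.4]
grip_width: 0.0659
grip_force: 0.0
```

```bash
cat > lid.py <<'E'
from h import *
def lidpos(c=None,z=.014):
    c=c or cam('wrist'); H=hsv(c); P=cloud(c)
    m=cv2.inRange(H,(18,90,90),(35,255,255)); b,l=blobs(m,150); out=[]
    for ce,s in b:
        i=l[int(ce[1]),int(ce[0])]
        if i==0: continue
        cs,_=cv2.findContours((l==i).astype(np.uint8),cv2.RETR_EXTERNAL,cv2.CHAIN_APPROX_NONE)
        q=onplane(c,cs[0].reshape(-1,2),z)[:,:2].astype(np.float32); cc,r=cv2.minEnclosingCircle(q)
        print('lid px',ce,s[4],'circ',np.round(cc,4),round(r,4),'med',np.median(P[l==i],0).round(4)); out.append(cc)
    return out
E
python3 - <<'E'
from lid import *
st(); print('wrist'); lidpos(); print('top'); c=cam('top'); lidpos(c) if 0 else None
from meas import lids
for r in lids(c): print(r)
P=cloud(c)
# rack
w=(P[...,0]>.5)&(P[...,0]<.63)&(abs(P[...,1]+.15)<.14)
for x in np.arange(.49,.64,.01):
    q=w&(abs(P[...,0]-x)<.004); print(round(x,3),np.median(P[q][:,2]).round(4) if q.any() else '',end=' | ')
E
```

```text
{'time_s': 20.7, 'qpos': [0.5053, 0.4081, 1.1861, -0.0002, 1.5482, 0.4656], 'ee_pos': [0.5201, 0.3294, 0.2886], 'eef_rot': [-3.141, 0.0005, 1.6105], 'force': [-0.3969, -0.2954, -0.3543], 'grip_width': 0.0659, 'grip_force': 0.0}
wrist
lid px [243.2 112.4] 1230 circ [0.4762 0.4054] 0.0235 med [0.4762 0.4059 0.0143]
lid px [314.8 128. ] 1192 circ [0.5636 0.3904] 0.0235 med [0.5634 0.391  0.0141]
lid px [236.5 179.1] 920 circ [0.471  0.3219] 0.0237 med [0.4685 0.3248 0.0142]
lid px [297.6 188. ] 587 circ [0.5467 0.3156] 0.0179 med [0.5466 0.316  0.0144]
top
(array([546.5, 135.6]), np.int32(1747), array([ 0.8511, -0.9315,  0.014 ]))
(array([373.8, 174.3]), np.int32(104), array([ 0.705 , -0.2874,  0.014 ]))
(array([209.4, 217.3]), np.int32(104), array([0.5459, 0.3144, 0.014 ]))
(array([314. , 269.3]), np.int32(93), array([ 0.3577, -0.0656,  0.014 ]))
0.49  | 0.5 0.0197 | 0.51 0.0216 | 0.52 0.0236 | 0.53 0.0245 | 0.54 0.0286 | 0.55 0.0299 | 0.56 0.0338 | 0.57 0.0369 | 0.58 0.0385 | 0.59 0.0408 | 0.6 0.0442 | 0.61 0.0458 | 0.62 0.0488 | 0.63 0.0499 | 0.64  |
```

Four lids seen by the wrist camera, at (0.476,0.405), (0.564,0.390), (0.471,0.322) and (0.547,0.316). The rack centre is about (0.563,-0.153). Picking the first lid.

apply_moves --plan '[26, -13.6, 20, 0, 26, -13.6, 40, 0, 25.7, -13.6, 40, 0, 0, 0, 40, 0, 0, 0, 40, 0, 0, 0, 40, 0, 0, 0, 25, 0, 0, 0, 10, 0, 0, 0, 0, 0, 0, 0, 0, 0]' --hand 0.35 --squeeze 12

```text
time_s: 21.8
ee_pos: [0.477, 0.4057, 0.0356]
eef_rot: [3.14, -0.001, 1.612]
force: [-0.6, -0.5, 0.8]
grip_width: 0.0635
grip_force: 0.0
```

```bash
python3 -c "
from h import *
st(); go(.4762,.4054,.0075,1.614)"
```

```text
{'time_s': 21.8, 'qpos': [0.6463, 0.6425, 1.4393, -0.0, 1.0576, 0.6052], 'ee_pos': [0.477, 0.4057, 0.0356], 'eef_rot': [3.1398, -0.0012, 1.6119], 'force': [-0.6412, -0.4505, 0.8198], 'grip_width': 0.0635, 'grip_force': 0.0}
at [0.477  0.4057 0.0356] yaw 1.612 -> spin -0.002  dx -0.2 dy -0.8 dz 28.1
```

apply_moves --plan '[0, -0.8, 15, 0, 0, 0, 10, 0, 0, 0, 3, 0, 0, 0, 0, 0]'

```text
time_s: 22.2
ee_pos: [0.475, 0.4054, 0.0053]
eef_rot: [-3.141, 0.001, 1.613]
force: [0.8, 0.5, 0.0]
grip_width: 0.0635
grip_force: 0.0
```

apply_moves --plan '[0, 0, 0, 0, 0, 0, 0, 0, 0, 0, 0, 0, 0, 0, 0, 0, 0, 0, 0, 0, 0, 0, 0, 0, 0, 0, -20, 0, 0, 0, -40, 0, 0, 0, -45, 0, 0, 0, -45, 0, 0, 0, -15, 0, 0, 0, 0, 0]' --hand -1

```text
time_s: 23.4
ee_pos: [0.4759, 0.406, 0.173]
eef_rot: [3.139, -0.002, 1.613]
force: [-0.0, -0.5, 0.2]
grip_width: 0.0473
grip_force: 12.0
```

apply_moves --plan '[-20, 2, 0, 0, -40, 4, 0, 0, -40, 4, 0, 0, -40, 4, 0, 0, -40, 4, 0, 0, -40, 4, 0, 0, -40, 4, 0, 0, -40, 4, 0, 0, -40, 4, 0, 0, -40, 4, 0, 0, -40, 4, 0, 0, -40, 4, 0, 0, -40, 4, 0, 0, -40, 4, 0, 0, -40, 4, 0, 0, -40, 4, 0, 0, -25, 0.5, 0, 0, 0, 0, 0, 0, 0, 0, 0, 0]'

```text
time_s: 25.3
ee_pos: [0.5641, -0.2359, 0.1687]
eef_rot: [-3.139, -0.002, 1.612]
force: [-0.1, 0.2, -0.3]
grip_width: 0.0476
grip_force: 12.0
```

```bash
python3 - <<'E'
from h import *
st(); go(.5663,-.2366,.050,1.614)
c=cam('wrist'); P=cloud(c)
save(c,'w5',s=1.2)
# walls of the rack: z near .049 edges
for x in (.54,.58):
    q=(abs(P[...,0]-x)<.003)&(P[...,1]<-.0)&(P[...,1]>-.35)
    y=P[q][:,1];z=P[q][:,2]
    for yy in np.arange(-.33,0,.006):
        k=abs(y-yy)<.003
        if k.sum()>3: print('%.3f:%.3f'%(yy,np.median(z[k])),end=' ')
    print()
E
```

```text
{'time_s': 25.3, 'qpos': [-0.456, 0.4684, 1.3762, 0.0002, 1.3004, -0.4973], 'ee_pos': [0.5641, -0.2359, 0.1687], 'eef_rot': [-3.1387, -0.0017, 1.612], 'force': [-0.0539, 0.1556, -0.2956], 'grip_width': 0.0476, 'grip_force': 12.0}
at [ 0.5641 -0.2359  0.1687] yaw 1.612 -> spin -0.002  dx -0.8 dy 2.1 dz 118.7
-0.258:0.028 -0.252:0.028 -0.246:0.226 -0.240:0.223 -0.234:0.234 -0.228:0.231 -0.222:0.280 -0.216:0.286 -0.210:0.284 -0.204:0.282 -0.198:0.028 -0.192:0.029 -0.186:0.029 -0.180:0.029 -0.174:0.029 -0.168:0.029 -0.162:0.029 -0.156:0.029 -0.150:0.029 -0.144:0.029 -0.138:0.029 -0.132:0.029 -0.126:0.029 -0.120:0.030 -0.114:0.029 -0.108:0.030 -0.102:0.030 -0.096:0.030 -0.090:0.030 -0.084:0.030 -0.078:0.030 -0.072:0.030 
-0.252:0.176 -0.246:0.176 -0.240:0.176 -0.234:0.176 -0.228:0.176 -0.222:0.175 -0.216:0.171 -0.210:0.283 -0.204:0.280 -0.198:0.039 -0.192:0.039 -0.186:0.040 -0.180:0.040 -0.174:0.040 -0.168:0.039 -0.162:0.039 -0.156:0.040 -0.150:0.040 -0.144:0.040 -0.138:0.040 -0.132:0.040 -0.126:0.040 -0.120:0.040 -0.114:0.040 -0.108:0.040 -0.102:0.040 -0.096:0.040 -0.090:0.041 -0.084:0.041 -0.078:0.041
```

View pics/w5.png

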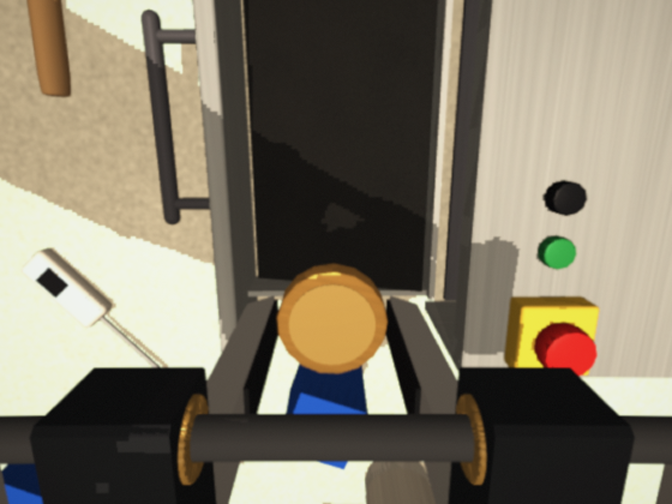

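The wrist view shows the lid level in the fingers at (332,322), over the right end of the black rack. Lowering and releasing.

apply_moves --plan '[-0.8, 2.1, 30, 0, 0, 0, 30, 0, 0, 0, 30, 0, 0, 0, 18, 0, 0, 0, 7, 0, 0, 0, 3, 0, 0, 0, 0, 0, 0, 0, 0, 0]'

```text
time_s: 26.15
ee_pos: [0.5675, -0.237, 0.054]
eef_rot: [3.14, 0.001, 1.613]
force: [-0.1, 0.1, 0.5]
grip_width: 0.0475
grip_force: 12.0
```

apply_moves --plan '[0, 0, 0, 0, 0, 0, 0, 0, 0, 0, 0, 0, 0, 0, 0, 0, 0, 0, 0, 0, 0, 0, -20, 0, 0, 0, -40, 0, 0, 0, -45, 0, 0, 0, -45, 0, 0, 0, 0, 0, 0, 0, 0, 0]' --hand 0.35

```text
time_s: 27.25
ee_pos: [0.5671, -0.237, 0.2034]
eef_rot: [3.14, 0.001, 1.613]
force: [0.5, 0.2, 0.8]
grip_width: 0.0635
grip_force: 0.0
```

```bash
python3 - <<'E'
from lid import *
st(); c=cam('wrist'); H=hsv(c); P=cloud(c)
m=cv2.inRange(H,(14,90,50),(35,255,255)); b,l=blobs(m,300)
for ce,s in b:
    q=P[l==l[int(ce[1]),int(ce[0])]]; q=q[(q[:,2]<.08)&(q[:,2]>.02)]
    if len(q)<200: continue
    ctr=np.median(q,0); n=np.linalg.svd(q-ctr)[2][2] if len(q)<5000 else 0
    print(ce,s[4],ctr.round(4),'n',n, q.min(0).round(3),q.max(0).round(3))
save(c,'w6')
go(.4710,.3219,.17,1.614)
E
```

```text
{'time_s': 27.25, 'qpos': [-0.4555, 0.446, 1.3268, 0.0, 1.3674, -0.4974], 'ee_pos': [0.5671, -0.237, 0.2034], 'eef_rot': [3.1404, 0.0006, 1.6127], 'force': [0.5199, 0.21, 0.7743], 'grip_width': 0.0635, 'grip_force': 0.0}
[59.2 39.3] 2047 [ 0.3601 -0.1006  0.0204] n [ 0.00321576  0.00176158 -0.99999328] [ 0.355 -0.136  0.02 ] [ 0.366 -0.073  0.022]
[275.3 196.9] 2131 [ 0.5657 -0.2358  0.049 ] n [-0.26066641 -0.03309637  0.96486147] [ 0.54  -0.266  0.026] [ 0.591 -0.213  0.056]
at [ 0.5666 -0.2369  0.202 ] yaw 1.613 -> spin -0.001  dx 562.4 dy -71.4 dz 32.0
```

Lid lies flat on the slope at (0.566,-0.236). Next lid.

apply_moves --plan '[22, -2, 0, 0, 40, -5, 0, 0, 40, -5, 0, 0, 40, -5, 0, 0, 40, -5, 0, 0, 40, -5, 0, 0, 40, -5, 0, 0, 40, -5, 0, 0, 40, -5, 0, 0, 40, -5, 0, 0, 40, -5, 0, 0, 40, -5, 0, 0, 40, -5, 0, 0, 40, -5, 0, 0, 20, -4.4, 0, 0, 0, 0, 0, 0, 0, 0, 0, 0]'

```text
time_s: 29.0
ee_pos: [0.4716, 0.3211, 0.2015]
eef_rot: [-3.14, 0.001, 1.614]
force: [0.4, 0.1, 0.1]
grip_width: 0.0634
grip_force: 0.0
```

```bash
python3 - <<'E'
from lid import *
r=lidpos()
q=min(r,key=lambda a:np.hypot(a[0]-.471,a[1]-.322)); go(q[0],q[1],.0075,1.614)
E
```

```text
lid px [360.4 148.4] 1764 circ [0.5525 0.3675] 0.0238 med [0.5522 0.3678 0.0141]
lid px [275.9 187.5] 1104 circ [0.4699 0.3245] 0.0214 med [0.4697 0.3245 0.0144]
lid px [350.4 197.4] 1036 circ [0.5466 0.3164] 0.0238 med [0.5477 0.3172 0.0143]
at [0.472  0.3207 0.2019] yaw 1.612 -> spin -0.002  dx 4.0 dy -1.9 dz 194.4
```

One lid was knocked: it is now at (0.5525,0.3675). Noted. Picking the one below.

apply_moves --plan '[1.8, -1.4, 30, 0, 0, 0, 40, 0, 0, 0, 40, 0, 0, 0, 40, 0, 0, 0, 25, 0, 0, 0, 12, 0, 0, 0, 6, 0, 0, 0, 0, 0, 0, 0, 0, 0]'

```text
time_s: 29.95
ee_pos: [0.4713, 0.3235, 0.0112]
eef_rot: [3.14, -0.001, 1.613]
force: [0.6, -0.3, -0.2]
grip_width: 0.0632
grip_force: 0.0
```

apply_moves --plan '[0, 0, 0, 0, 0, 0, 0, 0, 0, 0, 0, 0, 0, 0, 0, 0, 0, 0, 0, 0, 0, 0, 0, 0, 0, 0, -20, 0, 0, 0, -40, 0, 0, 0, -45, 0, 0, 0, -45, 0, 0, 0, -15, 0, 0, 0, 0, 0]' --hand -1

```text
time_s: 31.15
ee_pos: [0.4713, 0.3238, 0.1774]
eef_rot: [3.138, -0.002, 1.613]
force: [-0.5, -0.9, -1.3]
grip_width: 0.0471
grip_force: 12.0
```

```bash
python3 -c "
from h import *
go(.5639,-.1807,.17,1.614)"
```

```text
at [0.4713 0.3238 0.1774] yaw 1.613 -> spin -0.001  dx -508.0 dy 70.7 dz 7.4
```

apply_moves --plan '[-20, 2, 0, 0, -40, 5, 0, 0, -40, 6, 0, 0, -40, 6, 0, 0, -40, 6, 0, 0, -40, 6, 0, 0, -40, 6, 0, 0, -40, 6, 0, 0, -40, 6, 0, 0, -40, 6, 0, 0, -40, 5, 0, 0, -40, 5, 0, 0, -30, 4, 0, 0, -18, 2, 0, 0, 0, 0, 0, 0, 0, 0, 0, 0]'

```text
time_s: 32.75
ee_pos: [0.5625, -0.1805, 0.174]
eef_rot: [-3.14, -0.001, 1.613]
force: [-0.6, 0.7, -0.1]
grip_width: 0.0475
grip_force: 12.0
```

```bash
cat > held.py <<'E'
from h import *
import sys
def held(x,y,zc=.0425):
    o=st(); c=cam('wrist'); H=hsv(c); P=cloud(c); p=np.array(o['ee_pos'])
    m=(cv2.inRange(H,(8,90,50),(35,255,255))>0)&(abs(P[...,2]-p[2]-.005)<.02)&(np.hypot(P[...,0]-p[0],P[...,1]-p[1])<.04)
    q=P[m]; ctr=np.median(q,0); print('held',m.sum(),(ctr-p).round(4),'n',np.linalg.svd(q[::3]-ctr)[2][2].round(3))
    go(x,y,zc-(ctr[2]-p[2]-.014),1.614)
def rack():
    c=cam('wrist'); H=hsv(c); P=cloud(c)
    b,l=blobs(cv2.inRange(H,(14,90,50),(35,255,255)),300)
    for ce,s in b:
        q=P[l==l[int(ce[1]),int(ce[0])]]; q=q[(q[:,2]<.08)&(q[:,2]>.024)]
        if len(q)<200: continue
        ctr=np.median(q,0); print('rack',s[4],ctr.round(4),'n',np.linalg.svd(q[::3]-ctr)[2][2].round(3))
E
python3 -c "
from held import *
held(.5639,-.1807)"
```

```text
{'time_s': 32.75, 'qpos': [-0.3726, 0.4171, 1.437, 0.0002, 1.289, -0.4147], 'ee_pos': [0.5625, -0.1805, 0.174], 'eef_rot': [-3.1403, -0.0008, 1.6128], 'force': [-0.6115, 0.6646, -0.1165], 'grip_width': 0.0475, 'grip_force': 11.9999}
held 6251 [-0.0006  0.001   0.0035] n [-0.     0.06   0.998]
at [ 0.5627 -0.1801  0.1744] yaw 1.614 -> spin -0.000  dx -0.6 dy 1.2 dz 121.3
```

apply_moves --plan '[-0.6, 1.2, 30, 0, 0, 0, 30, 0, 0, 0, 30, 0, 0, 0, 20, 0, 0, 0, 8, 0, 0, 0, 3, 0, 0, 0, 0, 0, 0, 0, 0, 0]'

```text
time_s: 33.6
ee_pos: [0.5646, -0.1818, 0.0551]
eef_rot: [3.14, 0.001, 1.613]
force: [-0.5, -0.2, 0.4]
grip_width: 0.0471
grip_force: 12.0
```

apply_moves --plan '[0, 0, 0, 0, 0, 0, 0, 0, 0, 0, 0, 0, 0, 0, 0, 0, 0, 0, 0, 0, 0, 0, -20, 0, 0, 0, -40, 0, 0, 0, -45, 0, 0, 0, -45, 0, 0, 0, 0, 0, 0, 0, 0, 0]' --hand 0.35

```text
time_s: 34.7
ee_pos: [0.5642, -0.1819, 0.2044]
eef_rot: [3.14, 0.001, 1.613]
force: [-0.3, -0.2, -0.7]
grip_width: 0.0633
grip_force: 0.0
```

```bash
python3 -c "
from held import *
st();rack();go(.5466,.3160,.2,1.614)"
```

```text
{'time_s': 34.7, 'qpos': [-0.3737, 0.3956, 1.3952, -0.0, 1.3493, -0.4157], 'ee_pos': [0.5642, -0.1819, 0.2044], 'eef_rot': [3.1403, 0.0006, 1.6128], 'force': [-0.2889, -0.229, -0.7256], 'grip_width': 0.0633, 'grip_force': 0.0}
rack 2106 [ 0.5625 -0.1822  0.0488] n [-0.249 -0.018  0.968]
rack 1937 [ 0.5656 -0.235   0.0487] n [-0.253 -0.045  0.966]
at [ 0.5637 -0.1817  0.2031] yaw 1.613 -> spin -0.001  dx 498.0 dy 4.4 dz 3.1
```

apply_moves --plan '[20, 0, 0, 0, 40, 0.4, 0, 0, 40, 0.4, 0, 0, 40, 0.4, 0, 0, 40, 0.4, 0, 0, 40, 0.4, 0, 0, 40, 0.4, 0, 0, 40, 0.4, 0, 0, 40, 0.4, 0, 0, 40, 0.4, 0, 0, 40, 0.4, 0, 0, 40, 0.4, 0, 0, 30, 0, 0, 0, 8, 0, 0, 0, 0, 0, 0, 0, 0, 0, 0, 0]'

```text
time_s: 36.35
ee_pos: [0.5476, 0.3148, 0.203]
eef_rot: [-3.14, 0.001, 1.612]
force: [-0.1, 0.5, 0.2]
grip_width: 0.0634
grip_force: 0.0
```

```bash
python3 - <<'E'
from lid import *
r=lidpos()
q=min(r,key=lambda a:np.hypot(a[0]-.5466,a[1]-.316)); go(q[0],q[1],.0075,1.614)
E
```

```text
lid px [285.  138.8] 1756 circ [0.5532 0.3672] 0.0235 med [0.5529 0.3677 0.0142]
lid px [275.5 186.4] 1118 circ [0.5457 0.3191] 0.0214 med [0.5455 0.3191 0.0143]
at [0.5477 0.3146 0.2035] yaw 1.612 -> spin -0.002  dx 4.6 dy -1.8 dz 196.0
```

apply_moves --plan '[2, -1.5, 30, 0, 0, 0, 40, 0, 0, 0, 40, 0, 0, 0, 40, 0, 0, 0, 25, 0, 0, 0, 13, 0, 0, 0, 8, 0, 0, 0, 0, 0, 0, 0, 0, 0]'

```text
time_s: 37.3
ee_pos: [0.5467, 0.318, 0.0093]
eef_rot: [3.14, -0.001, 1.613]
force: [0.2, 0.2, -0.8]
grip_width: 0.0638
grip_force: 0.0
```

apply_moves --plan '[0, 0, 0, 0, 0, 0, 0, 0, 0, 0, 0, 0, 0, 0, 0, 0, 0, 0, 0, 0, 0, 0, 0, 0, 0, 0, -20, 0, 0, 0, -40, 0, 0, 0, -45, 0, 0, 0, -45, 0, 0, 0, -15, 0, 0, 0, 0, 0]' --hand -1

```text
time_s: 38.5
ee_pos: [0.5466, 0.3182, 0.1751]
eef_rot: [3.138, -0.002, 1.613]
force: [0.1, 1.1, -1.3]
grip_width: 0.0477
grip_force: 12.0
```

```bash
python3 -c "
from h import *
go(.5615,-.1247,.17,1.614)"
```

```text
at [0.5466 0.3182 0.1751] yaw 1.613 -> spin -0.001  dx -443.2 dy -4.3 dz 5.1
```

apply_moves --plan '[-20, 0, 0, 0, -40, -0.4, 0, 0, -40, -0.4, 0, 0, -40, -0.4, 0, 0, -40, -0.4, 0, 0, -40, -0.4, 0, 0, -40, -0.4, 0, 0, -40, -0.4, 0, 0, -40, -0.4, 0, 0, -40, -0.4, 0, 0, -40, -0.4, 0, 0, -23, 0, 0, 0, 0, 0, 0, 0, 0, 0, 0, 0]'

```text
time_s: 39.9
ee_pos: [0.5599, -0.1246, 0.1711]
eef_rot: [-3.139, -0.001, 1.612]
force: [-0.4, 1.1, 0.8]
grip_width: 0.0476
grip_force: 12.0
```

```bash
python3 -c "
from held import *
held(.5615,-.1257)"
```

```text
{'time_s': 39.9, 'qpos': [-0.2829, 0.3829, 1.4919, 0.0002, 1.2697, -0.3242], 'ee_pos': [0.5599, -0.1246, 0.1711], 'eef_rot': [-3.1389, -0.0011, 1.612], 'force': [-0.3618, 1.1369, 0.8484], 'grip_width': 0.0476, 'grip_force': 11.9999}
held 6363 [-0.0006  0.0008  0.0054] n [0.003 0.059 0.998]
at [ 0.5601 -0.124   0.1715] yaw 1.613 -> spin -0.001  dx -1.7 dy 1.3 dz 120.4
```

apply_moves --plan '[-1.5, 1.3, 30, 0, 0, 0, 30, 0, 0, 0, 30, 0, 0, 0, 20, 0, 0, 0, 8, 0, 0, 0, 3, 0, 0, 0, 0, 0, 0, 0, 0, 0]'

```text
time_s: 40.75
ee_pos: [0.5625, -0.1263, 0.053]
eef_rot: [3.14, 0.0, 1.613]
force: [-0.5, -0.9, 0.9]
grip_width: 0.0476
grip_force: 12.0
```

apply_moves --plan '[0, 0, 0, 0, 0, 0, 0, 0, 0, 0, 0, 0, 0, 0, 0, 0, 0, 0, 0, 0, 0, 0, -20, 0, 0, 0, -40, 0, 0, 0, -45, 0, 0, 0, -45, 0, 0, 0, 0, 0, 0, 0, 0, 0]' --hand 0.35

```text
time_s: 41.85
ee_pos: [0.5621, -0.1264, 0.2024]
eef_rot: [3.14, 0.0, 1.613]
force: [-0.8, -0.4, -0.5]
grip_width: 0.0638
grip_force: 0.0
```

```bash
python3 -c "
from held import *
st();rack();go(.5530,.3670,.2,1.614)"
```

```text
{'time_s': 41.85, 'qpos': [-0.2848, 0.3597, 1.4491, -0.0, 1.3314, -0.3268], 'ee_pos': [0.5621, -0.1264, 0.2024], 'eef_rot': [3.1403, 0.0005, 1.6128], 'force': [-0.8132, -0.372, -0.5369], 'grip_width': 0.0638, 'grip_force': 0.0}
rack 589 [ 0.573  -0.1163  0.0443] n [0.01  0.029 1.   ]
rack 2124 [ 0.5606 -0.1274  0.049 ] n [-0.286 -0.035  0.957]
rack 3827 [ 0.564  -0.2123  0.0486] n [-0.277 -0.017  0.961]
at [ 0.5616 -0.1263  0.2011] yaw 1.613 -> spin -0.001  dx 493.2 dy 12.7 dz 1.1
```

apply_moves --plan '[20, 1, 0, 0, 40, 1, 0, 0, 40, 1, 0, 0, 40, 1, 0, 0, 40, 1, 0, 0, 40, 1, 0, 0, 40, 1, 0, 0, 40, 1, 0, 0, 40, 1, 0, 0, 40, 1, 0, 0, 40, 1, 0, 0, 40, 1, 0, 0, 28, 0.5, 0, 0, 5, 0, 0, 0, 0, 0, 0, 0, 0, 0, 0, 0]'

```text
time_s: 43.5
ee_pos: [0.5538, 0.3655, 0.2011]
eef_rot: [-3.14, 0.001, 1.612]
force: [0.1, 0.5, -0.5]
grip_width: 0.0637
grip_force: 0.0
```

```bash
python3 - <<'E'
from lid import *
r=lidpos()
go(.5530,.3670,.0075,1.614)
E
```

```text
lid px [275.5 186.3] 1133 circ [0.552  0.3704] 0.0216 med [0.5517 0.3705 0.0143]
at [0.554  0.3654 0.2015] yaw 1.612 -> spin -0.002  dx 1.7 dy -0.9 dz 194.0
```

apply_moves --plan '[2, -1.3, 30, 0, 0, 0, 40, 0, 0, 0, 40, 0, 0, 0, 40, 0, 0, 0, 25, 0, 0, 0, 13, 0, 0, 0, 7, 0, 0, 0, 0, 0, 0, 0, 0, 0]'

```text
time_s: 44.45
ee_pos: [0.5531, 0.3689, 0.0085]
eef_rot: [3.14, -0.001, 1.613]
force: [-0.8, 0.2, 0.1]
grip_width: 0.0634
grip_force: 0.0
```

apply_moves --plan '[0, 0, 0, 0, 0, 0, 0, 0, 0, 0, 0, 0, 0, 0, 0, 0, 0, 0, 0, 0, 0, 0, 0, 0, 0, 0, -20, 0, 0, 0, -40, 0, 0, 0, -45, 0, 0, 0, -45, 0, 0, 0, -15, 0, 0, 0, 0, 0]' --hand -1

```text
time_s: 45.65
ee_pos: [0.553, 0.3691, 0.1742]
eef_rot: [3.138, -0.002, 1.613]
force: [0.9, -0.4, -0.8]
grip_width: 0.0474
grip_force: 12.0
```

```bash
python3 -c "
from h import *
go(.5591,-.0697,.17,1.614)"
```

```text
at [0.553  0.3691 0.1742] yaw 1.613 -> spin -0.001  dx -438.6 dy -12.8 dz 4.2
```

apply_moves --plan '[-20, -1, 0, 0, -40, -1, 0, 0, -40, -1, 0, 0, -40, -1, 0, 0, -40, -1, 0, 0, -40, -1, 0, 0, -40, -1, 0, 0, -40, -1, 0, 0, -40, -1, 0, 0, -40, -1, 0, 0, -40, -1, 0, 0, -18, -1, 0, 0, 0, 0, 0, 0, 0, 0, 0, 0]'

```text
time_s: 47.05
ee_pos: [0.5581, -0.0691, 0.1702]
eef_rot: [-3.139, -0.001, 1.612]
force: [0.8, 0.4, -0.4]
grip_width: 0.0476
grip_force: 12.0
```

```bash
python3 -c "
from held import *
held(.5591,-.0697)"
```

```text
{'time_s': 47.05, 'qpos': [-0.1884, 0.3591, 1.5265, 0.0002, 1.2586, -0.2299], 'ee_pos': [0.5581, -0.0691, 0.1702], 'eef_rot': [-3.139, -0.0008, 1.6122], 'force': [0.7559, 0.4219, -0.4075], 'grip_width': 0.0476, 'grip_force': 11.9999}
held 6414 [-0.0006  0.0012  0.0064] n [-0.002  0.058  0.998]
at [ 0.5583 -0.0686  0.1706] yaw 1.613 -> spin -0.001  dx -1.1 dy 0.7 dz 120.6
```

apply_moves --plan '[-1, 0.8, 30, 0, 0, 0, 30, 0, 0, 0, 30, 0, 0, 0, 20, 0, 0, 0, 8, 0, 0, 0, 3, 0, 0, 0, 0, 0, 0, 0, 0, 0]'

```text
time_s: 47.9
ee_pos: [0.5601, -0.0703, 0.052]
eef_rot: [3.14, 0.0, 1.613]
force: [1.2, -0.2, -0.4]
grip_width: 0.0472
grip_force: 12.0
```

apply_moves --plan '[0, 0, 0, 0, 0, 0, 0, 0, 0, 0, 0, 0, 0, 0, 0, 0, 0, 0, 0, 0, 0, 0, -20, 0, 0, 0, -40, 0, 0, 0, -45, 0, 0, 0, -45, 0, 0, 0, -40, 0, 0, 0, 0, 0, 0, 0, 0, 0]' --hand 0.35

```text
time_s: 49.1
ee_pos: [0.5597, -0.0704, 0.2412]
eef_rot: [3.14, 0.0, 1.613]
force: [-0.8, -0.0, -0.8]
grip_width: 0.0635
grip_force: 0.0
```

```bash
python3 -c "
from held import *
st();c=cam('wrist');save(c,'w7',s=1.2);rack()
P=cloud(c)"
```

```text
{'time_s': 49.1, 'qpos': [-0.1901, 0.3062, 1.4295, -0.0, 1.4048, -0.2321], 'ee_pos': [0.5597, -0.0704, 0.2412], 'eef_rot': [3.1405, 0.0003, 1.6128], 'force': [-0.8225, -0.0196, -0.8038], 'grip_width': 0.0635, 'grip_force': 0.0}
rack 506 [0.5554 0.1008 0.0477] n [ 0.005  0.995 -0.101]
rack 1334 [0.4993 0.079  0.0555] n [ 0.268 -0.396  0.878]
rack 463 [ 0.5786 -0.0916  0.0436] n [0.032 0.007 0.999]
rack 381 [ 0.5786 -0.0916  0.0436] n [0.032 0.007 0.999]
rack 1727 [ 0.5582 -0.071   0.0492] n [-0.299 -0.042  0.953]
rack 1582 [ 0.5606 -0.127   0.049 ] n [-0.231 -0.038  0.972]
rack 2870 [ 0.5637 -0.2034  0.0485] n [-0.27  -0.009  0.963]
```

View pics/w7.png

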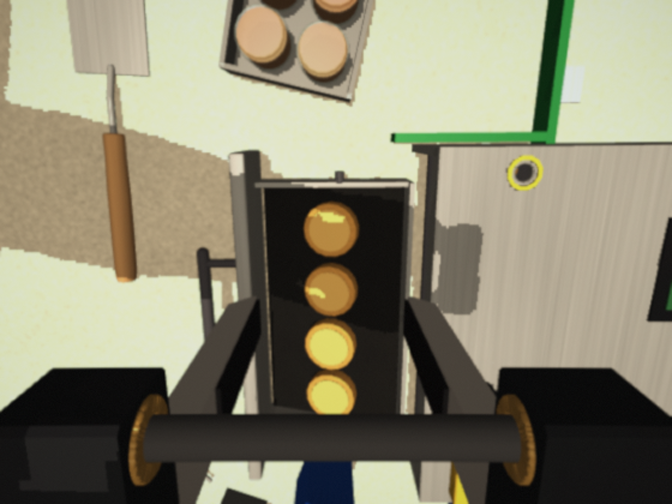

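All four lids lie side by side on the rack, at crop (330,228), (330,289), (330,343) and (330,395). Now pushing the drawer home by its bar, with closed fingers.

apply_moves --plan '[-20, -40, 0, 0, -20, -40, 0, 0, -20, -40, 0, 0, -20, -38, 20, 0, 0, 0, 40, 0, 0, 0, 40, 0, 0, 0, 40, 0, 0, 0, 35, 0, 0, 0, 20, 0, 0, 0, 0, 0, 0, 0, 0, 0]' --hand -1

```text
time_s: 50.3
ee_pos: [0.4048, -0.1569, 0.0459]
eef_rot: [-3.14, -0.001, 1.613]
force: [-0.4, 0.1, 0.5]
grip_width: 0.0004
grip_force: 0.0
```

apply_moves --plan '[0, 6, 0, 0, 0, 6, 0, 0, 0, 6, 0, 0, 0, 4, 0, 0, 0, 4, 0, 0, 0, 5, 0, 0, 0, 6, 0, 0, 0, 7, 0, 0, 0, 8, 0, 0, 0, 8, 0, 0, 0, 8, 0, 0, 0, 8, 0, 0, 0, 8, 0, 0, 0, 8, 0, 0, 0, 8, 0, 0, 0, 6, 0, 0, 0, 0, 0, 0]'

```text
time_s: 52.0
ee_pos: [0.5119, -0.1526, 0.046]
eef_rot: [3.141, 0.0, 1.613]
force: [-0.5, 0.4, 0.8]
grip_width: 0.0005
grip_force: 0.0
```

```bash
python3 pan.py
```

```text
{'time_s': 52.0, 'qpos': [-0.3584, 0.4537, 1.7155, -0.0001, 0.9713, -0.4006], 'ee_pos': [0.5119, -0.1526, 0.046], 'eef_rot': [3.1406, 0.0005, 1.6131], 'force': [-0.5226, 0.3746, 0.8211], 'grip_width': 0.0005, 'grip_force': 0.0}
-0.27 14 [0.5663 0.5711 0.5747]
-0.24 19 [0.5652 0.5715 0.5761]
-0.05 15 [0.566  0.5697 0.5737]
-0.03 13 [0.5672 0.5711 0.5744]
```

apply_moves --plan '[0, 5, 0, 0, 0, 6, 0, 0, 0, 6, 0, 0, 0, 6, 0, 0, 0, 6, 0, 0, 0, 6, 0, 0, 0, 6, 0, 0, 0, 6, 0, 0, 0, 5, 0, 0, 0, 4, 0, 0, 0, 3, 0, 0, 0, 2, 0, 0, 0, 0, 0, 0]'

```text
time_s: 53.35
ee_pos: [0.5717, -0.15, 0.0453]
eef_rot: [-3.14, -0.0, 1.613]
force: [-4.0, -1.3, -2.4]
grip_width: 0.0002
grip_force: 1.8
```

```bash
python3 pan.py
```

```text
{'time_s': 53.35, 'qpos': [-0.3184, 0.5636, 1.5435, -0.0004, 1.0361, -0.3602], 'ee_pos': [0.5717, -0.15, 0.0453], 'eef_rot': [-3.1399, -0.0003, 1.6127], 'force': [-4.0253, -1.311, -2.4022], 'grip_width': 0.0002, 'grip_force': 1.8006}
-0.24 5 [0.6251 0.6254 0.6273]
-0.05 13 [0.6259 0.6296 0.6336]
-0.03 14 [0.6236 0.6288 0.6344]
```

apply_moves --plan '[0, 1, 0, 0, 0, 1, 0, 0, 0, 1, 0, 0, 0, 0, 0, 0]'

```text
time_s: 53.8
ee_pos: [0.5742, -0.1499, 0.0454]
eef_rot: [-3.139, -0.0, 1.613]
force: [-7.6, -1.3, -2.8]
grip_width: 0.0004
grip_force: 3.9
```

apply_moves --plan '[0, 1, 0, 0, 0, 1, 0, 0, 0, 0, 0, 0]'

```text
time_s: 54.1
ee_pos: [0.5754, -0.1498, 0.0453]
eef_rot: [-3.137, -0.001, 1.613]
force: [-14.8, -1.2, 2.3]
grip_width: 0.0005
grip_force: 7.3
```

apply_moves --plan '[0, 1, 0, 0, 0, 1, 0, 0, 0, 0, 0, 0]'

```text
time_s: 54.4
ee_pos: [0.5757, -0.1498, 0.0452]
eef_rot: [-3.133, -0.001, 1.613]
force: [-28.8, -0.5, 10.5]
grip_width: 0.0003
grip_force: 14.4
```

At the hard stop. Backing off to check the latch.

apply_moves --plan '[0, -5, 0, 0, 0, -10, 0, 0, 0, -15, 0, 0, 0, -15, 0, 0, 0, -15, 0, 0, 0, 0, -30, 0, 0, 0, -40, 0, 0, 0, -45, 0, 0, 0, -45, 0, 0, 0, -45, 0, 0, 0, 0, 0]'

```text
time_s: 55.5
ee_pos: [0.5209, -0.1527, 0.2577]
eef_rot: [3.131, 0.004, 1.613]
force: [1.1, -0.4, -0.5]
grip_width: 0.0005
grip_force: 0.0
```

```bash
python3 pan.py; cat > tray.py <<'E'
from h import *
def tray(c=None):
    c=c or cam('top'); P=cloud(c); H=hsv(c)
    near=(P[...,0]>.42)&(P[...,0]<.745)&(P[...,1]>.012)&(P[...,1]<.30)&(H[...,1]<200)
    green=cv2.inRange(H,(40,90,20),(85,255,255))>0
    w=near&(P[...,2]>.033)&(P[...,2]<.046)&~green
    b,l=blobs(cv2.morphologyEx((near&(P[...,2]>.03)&(P[...,2]<.062)&~green).astype(np.uint8),cv2.MORPH_OPEN,np.ones((2,2))),100)
    k=max(b,key=lambda t:t[1][4]); i=np.bincount(l[(l>0)]).argmax()
    q=P[(l==i)]; r=cv2.minAreaRect(q[:,:2].astype(np.float32)); print('tray rect',(l==i).sum(),np.round(r[0],4),np.round(r[1],4),round(r[2],2),cv2.boxPoints(r).round(4).tolist())
    return c
E
python3 -c "
from tray import *
c=tray();save(c,'top3',(170,130,390,280),3)"
```

```text
{'time_s': 55.5, 'qpos': [-0.3529, 0.2415, 1.4736, 0.0004, 1.4148, -0.3952], 'ee_pos': [0.5209, -0.1527, 0.2577], 'eef_rot': [3.1306, 0.0042, 1.613], 'force': [1.0966, -0.3977, -0.4513], 'grip_width': 0.0005, 'grip_force': 0.0}
-0.05 15 [0.6249 0.6294 0.6332]
-0.03 18 [0.623  0.6303 0.6345]
tray rect 117 [0.5632 0.1576] [0.0367 0.0465] 36.4 [[0.534600019454956, 0.16539999842643738], [0.5622000098228455, 0.12800000607967377], [0.5917999744415283, 0.14970000088214874], [0.5641999840736389, 0.18719999492168427]]
```

View pics/top3.png

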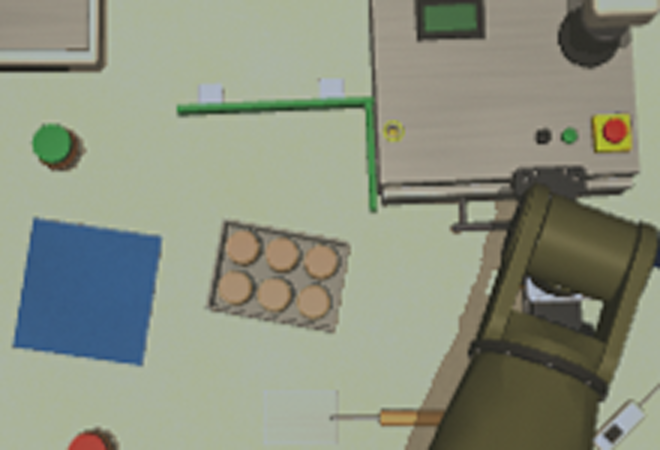

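The drawer is shut and the mat is empty. The tray's rim corners are at crop (225,220), (350,242), (335,332) and (208,308); measuring these and the fence.

```bash
python3 - <<'E'
from h import *
c=cam('top')
f=lambda L,z: onplane(c,[(170+u/3-.33,130+v/3-.33) for u,v in L],z)[:,:2]
q=f([(225,220),(350,242),(335,332),(208,308)],.04); print('tray',q.round(4),q.mean(0).round(4)); 
d=q[0]-q[1]; print('yaw',np.arctan2(-d[0],d[1]),np.linalg.norm(d),np.linalg.norm(q[1]-q[2]))
P=cloud(c);H=hsv(c)
g=(cv2.inRange(H,(45,120,40),(80,255,255))>0)&(P[...,1]<.3)&(P[...,0]<.76)&(P[...,0]>.58)
# inner edges on z=.03 plane: image
v,u=np.nonzero(g); X=onplane(c,np.c_[u,v].astype(float),.03)
for y in(.08,.12,.16,.2): k=abs(X[:,1]-y)<.006; print('A',y,X[k][:,0].min().round(4),X[k][:,0].max().round(4))
for x in(.62,.65,.68,.71): k=abs(X[:,0]-x)<.006; print('B',x,X[k][:,1].min().round(4),X[k][:,1].max().round(4))
E
```

```text
tray [[0.5954 0.1844]
 [0.5691 0.0346]
 [0.4614 0.0525]
 [0.4899 0.2039]] [0.5289 0.1188]
yaw -0.17417351618444935 0.15212857013449327 0.10918141434472052
A 0.08 0.7396 0.7397
A 0.12 0.7359 0.7396
A 0.16 0.7358 0.7359
A 0.2 0.7321 0.7358
B 0.62 0.0066 0.0067
B 0.65 0.0066 0.0102
B 0.68 0.0065 0.0102
B 0.71 -0.2302 0.0138
```

apply_moves --plan '[0, 0, 0, 0.14, 0, 0, 0, 0.143, 0, 0, 0, 0.143, 0, 0, 0, 0.143, 0, 0, 0, 0.143, 0, 0, 0, 0.143, 0, 0, 0, 0.143, 0, 0, 0, 0.143, 0, 0, 0, 0.143, 0, 0, 0, 0.143, 0, 0, 0, 0.143, -10, -35, 0, 0, -10, -40, 0, 0, -10, -40, 0, 0, -10, -40, 0, 0, -10, -40, 0, 0, -12, -40, 0, 0, -12.5, -34, 0, 0, 0, 0, 0, 0]' --hand 0.28

```text
time_s: 57.55
ee_pos: [0.4314, 0.1161, 0.2497]
eef_rot: [-3.141, 0.002, 0.047]
force: [0.5, 0.7, -0.3]
grip_width: 0.0601
grip_force: 0.0
```

apply_moves --plan '[0, 0, 40, 0, 0, 0, 45, 0, 0, 0, 45, 0, 0, 0, 45, 0, 0, 0, 35, 0, 0, 0, 20, 0, 0, 0, 8, 0, 0, 0, 0, 0]'

```text
time_s: 58.35
ee_pos: [0.4324, 0.1128, 0.0119]
eef_rot: [3.141, 0.002, 0.042]
force: [0.1, -0.3, 0.5]
grip_width: 0.06
grip_force: 0.0
```

```bash
python3 -c "
from h import *
st()"
```

```text
{'time_s': 58.35, 'qpos': [0.1732, 0.3562, 1.9688, 0.0, 0.819, 1.7016], 'ee_pos': [0.4324, 0.1128, 0.0119], 'eef_rot': [3.1413, 0.0024, 0.0424], 'force': [0.0526, -0.3006, 0.451], 'grip_width': 0.06, 'grip_force': 0.0}
```

apply_moves --plan '[6, 0, 0, 0, 8, 0, 0, 0, 6, 0, 0, 0, 6, 0, 0, 0, 6, 0, 0, 0, 8, 0, 0, 0, 8, 0, 0, 0, 8, 0, 0, 0, 8, 0, 0, 0, 8, 0, 0, 0, 8, 0, 0, 0, 8, 0, 0, 0, 8, 0, 0, 0, 8, 0, 0, 0, 8, 0, 0, 0, 8, 0, 0, 0, 8, 0, 0, 0, 8, 0, 0, 0, 8, 0, 0, 0, 0, 0, 0, 0]'

```text
time_s: 60.35
ee_pos: [0.5777, 0.1195, 0.0131]
eef_rot: [-3.142, -0.0, 0.043]
force: [-0.0, -0.3, 0.5]
grip_width: 0.06
grip_force: 0.0
```

```bash
python3 - <<'E'
from h import *
st(); c=cam('wrist'); save(c,'w8',s=1.2)
E
```

```text
{'time_s': 60.35, 'qpos': [0.1419, 0.607, 1.5622, 0.0, 0.9719, 1.67], 'ee_pos': [0.5777, 0.1195, 0.0131], 'eef_rot': [-3.1415, -0.0005, 0.0427], 'force': [-0.0107, -0.3385, 0.5491], 'grip_width': 0.06, 'grip_force': 0.0}
```

View pics/w8.png

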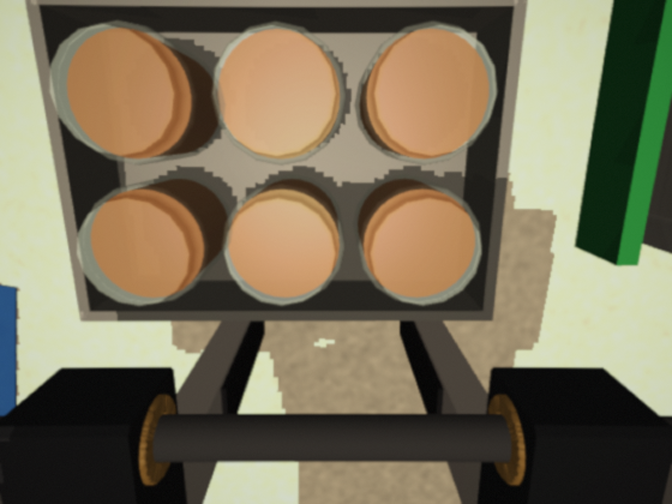

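The tray is square to the fingers, its near edge at y≈315 in the view, and the green fence arm is off to the right with a gap. Continuing to the fence.

apply_moves --plan '[6, 0, 0, 0, 6, 0, 0, 0, 6, 0, 0, 0, 5, 0, 0, 0, 5, 0, 0, 0, 3, 0, 0, 0, 2, 0, 0, 0, 0, 0, 0, 0]'

```text
time_s: 61.2
ee_pos: [0.6095, 0.121, 0.013]
eef_rot: [3.142, 0.001, 0.043]
force: [-3.7, -0.6, 1.9]
grip_width: 0.06
grip_force: 2.1
```

apply_moves --plan '[2, 0, 0, 0, 2, 0, 0, 0, 0, 0, 0, 0]'

```text
time_s: 61.5
ee_pos: [0.6134, 0.1212, 0.013]
eef_rot: [3.142, 0.001, 0.043]
force: [-4.8, 0.2, 2.3]
grip_width: 0.0599
grip_force: 2.2
```

apply_moves --plan '[2, 0, 0, 0, 1, 0, 0, 0, 0, 0, 0, 0]'

```text
time_s: 61.8
ee_pos: [0.6161, 0.1212, 0.0129]
eef_rot: [3.142, 0.002, 0.043]
force: [-7.6, 0.2, 3.5]
grip_width: 0.0601
grip_force: 3.6
```

apply_moves --plan '[1, 0, 0, 0, 1, 0, 0, 0, 0, 0, 0, 0]'

```text
time_s: 62.1
ee_pos: [0.6162, 0.1212, 0.013]
eef_rot: [3.141, 0.007, 0.043]
force: [-22.9, -2.3, 15.0]
grip_width: 0.06
grip_force: 12.0
```

apply_moves --plan '[-4, 0, 0, 0, -15, 0, 0, 0, -15, 0, -10, 0, 0, 0, -40, 0, 0, 0, -45, 0, 0, 0, -45, 0, 0, 0, -45, -0.13, 0, 0, 0, -0.144, 0, 0, 0, -0.144, 0, 0, 0, -0.144, 0, 0, 0, -0.144, 0, 0, 0, -0.144, 0, 0, 0, -0.144, 0, 0, 0, -0.144, 0, 0, 0, -0.144, 0, 0, 0, -0.144, 0, 0, 0, -0.144, 0, 0, 0, 0]'

```text
time_s: 63.9
ee_pos: [0.585, 0.1198, 0.1981]
eef_rot: [3.141, -0.0, 1.615]
force: [-0.2, 0.7, 0.8]
grip_width: 0.0601
grip_force: 0.0
```

```bash
cat > tray2.py <<'E'
from h import *
def tray(c):
    P=cloud(c); H=hsv(c)
    green=cv2.dilate(cv2.inRange(H,(40,90,20),(85,255,255)),np.ones((3,3)))>0
    w=(P[...,0]>.56)&(P[...,0]<.745)&(P[...,1]>.012)&(P[...,1]<.28)&(P[...,2]>.033)&(P[...,2]<.046)&~green
    b,l=blobs(w,60)
    q=np.vstack([P[l==l[l>0][0]]]) if len(b)==1 else P[w]
    r=cv2.minAreaRect(q[:,:2].astype(np.float32)); print('tray',len(b),w.sum(),np.round(r[0],4),np.round(r[1],4),round(r[2],2)); print(cv2.boxPoints(r).round(4).tolist())
    g=(cv2.inRange(H,(40,90,20),(85,255,255))>0)&(P[...,2]>.027)&(P[...,2]<.034)&(P[...,0]>.58)&(P[...,0]<.76)&(P[...,1]<.26)
    q=P[g]; a=q[q[:,1]>.04]; bb=q[(q[:,1]<.03)&(q[:,0]<.72)]
    R=Ro.from_euler('z',-.043).as_matrix()
    for n,t in(('A',a),('B',bb)):
        if len(t)>5: tt=t@R.T; print(n,len(t),'capper-frame range',np.percentile(tt,[2,98],0).round(4)[:,:2].tolist())
    qq=P[w]@R.T; print('tray rim capper-frame',np.percentile(qq,[.5,99.5],0).round(4)[:,:2].tolist())
E
python3 -c "
from tray2 import *
st(); tray(cam('wrist')); tray(cam('top'))"
```

```text
{'time_s': 63.9, 'qpos': [0.1407, 0.4106, 1.3892, 0.0, 1.3411, 0.0964], 'ee_pos': [0.585, 0.1198, 0.1981], 'eef_rot': [3.1409, -0.0001, 1.6151], 'force': [-0.1737, 0.6795, 0.8233], 'grip_width': 0.0601, 'grip_force': 0.0}
tray 7 4105 [0.679  0.1413] [0.1099 0.1552] 2.52
[[0.6207000017166138, 0.21639999747276306], [0.6274999976158142, 0.061400000005960464], [0.7372999787330627, 0.06620000302791595], [0.7304999828338623, 0.22120000422000885]]
A 1004 capper-frame range [[0.7392, 0.0108], [0.7473, 0.2137]]
B 475 capper-frame range [[0.612, -0.024], [0.7184, -0.0137]]
tray rim capper-frame [[0.6296, 0.0356], [0.7385, 0.189]]
tray 0 26 [0.6778 0.1409] [0.1524 0.0989] 89.98
[[0.6284000277519226, 0.06469999998807907], [0.7272999882698059, 0.06469999998807907], [0.7272999882698059, 0.21709999442100525], [0.6284000277519226, 0.21709999442100525]]
A 44 capper-frame range [[0.7405, 0.011], [0.7459, 0.2084]]
B 36 capper-frame range [[0.6136, -0.0239], [0.7173, -0.0167]]
tray rim capper-frame [[0.6394, 0.0334], [0.7358, 0.1864]]
```

The tray is flush on the +x fence. It still needs to go about 49 mm in -y, so I'm going round to its +y side.

apply_moves --plan '[30, 23, 0, 0, 30, 23, 0, 0, 30, 23, 0, 0, 30.5, 22.5, 0, 0, 0, 0, 40, 0, 0, 0, 45, 0, 0, 0, 45, 0, 0, 0, 35, 0, 0, 0, 14, 0, 0, 0, 4, 0, 0, 0, 0, 0, 0, 0, 0, 0]'

```text
time_s: 65.2
ee_pos: [0.6723, 0.2444, 0.0173]
eef_rot: [3.138, -0.001, 1.612]
force: [-0.4, -0.2, 0.1]
grip_width: 0.0597
grip_force: 0.0
```

apply_moves --plan '[-5, 0, 0, 0, -5, 0, 0, 0, -5, 0, 0, 0, -5, 0, 0, 0, -6, 0, 0, 0, -6, 0, 0, 0, -6, 0, 0, 0, -6, 0, 0, 0, -6, 0, 0, 0, -5, 0, 0, 0, -4, 0, 0, 0, 0, 0, 0, 0]'

```text
time_s: 66.4
ee_pos: [0.6739, 0.1849, 0.0154]
eef_rot: [3.141, -0.001, 1.612]
force: [0.3, 2.4, 1.6]
grip_width: 0.0601
grip_force: 0.8
```

apply_moves --plan '[-2, 0, 0, 0, -2, 0, 0, 0, -1, 0, 0, 0, 0, 0, 0, 0]'

```text
time_s: 66.8
ee_pos: [0.6741, 0.1807, 0.0154]
eef_rot: [3.141, -0.001, 1.613]
force: [-0.5, 5.6, 3.9]
grip_width: 0.0602
grip_force: 2.6
```

apply_moves --plan '[-1.5, 0, 0, 0, -1.5, 0, 0, 0, 0, 0, 0, 0]'

```text
time_s: 67.1
ee_pos: [0.674, 0.1789, 0.0154]
eef_rot: [3.141, -0.002, 1.614]
force: [-0.7, 11.0, 3.1]
grip_width: 0.0601
grip_force: 5.9
```

apply_moves --plan '[-1, 0, 0, 0, -1, 0, 0, 0, 0, 0, 0, 0]'

```text
time_s: 67.4
ee_pos: [0.6737, 0.1787, 0.0155]
eef_rot: [3.141, -0.004, 1.615]
force: [-3.1, 21.3, 2.3]
grip_width: 0.0601
grip_force: 10.9
```

apply_moves --plan '[3, 0, 0, 0, 10, 0, 0, 0, 15, 0, 0, 0, 0, 0, -40, 0, 0, 0, -45, 0, 0, 0, -45, 0, 0, 0, -45, 0, -30, -20, 0, 0, -30, -20, 0, 0, -30, -20, 0, 0, 0, 0, 0, 0]'

```text
time_s: 68.5
ee_pos: [0.6156, 0.1084, 0.1905]
eef_rot: [-3.141, 0.001, 1.61]
force: [-0.1, 1.1, 0.2]
grip_width: 0.06
grip_force: 0.0
```

```bash
python3 -c "
from tray2 import *
st(); c=cam('wrist'); tray(c); save(c,'w9',s=1.2)"
```

```text
{'time_s': 68.5, 'qpos': [0.116, 0.48, 1.3079, -0.0006, 1.3539, 0.0766], 'ee_pos': [0.6156, 0.1084, 0.1905], 'eef_rot': [-3.1414, 0.0006, 1.6103], 'force': [-0.1022, 1.0756, 0.1694], 'grip_width': 0.06, 'grip_force': 0.0}
tray 7 3460 [0.6805 0.0931] [0.109  0.1543] 2.37
[[0.6229000091552734, 0.1679999977350235], [0.6291999816894531, 0.013799999840557575], [0.738099992275238, 0.018300000578165054], [0.7318000197410583, 0.17249999940395355]]
A 1569 capper-frame range [[0.7393, 0.0151], [0.7473, 0.2127]]
B 271 capper-frame range [[0.611, -0.0238], [0.6797, -0.0138]]
tray rim capper-frame [[0.6296, -0.013], [0.7379, 0.1409]]
```

View pics/w9.png

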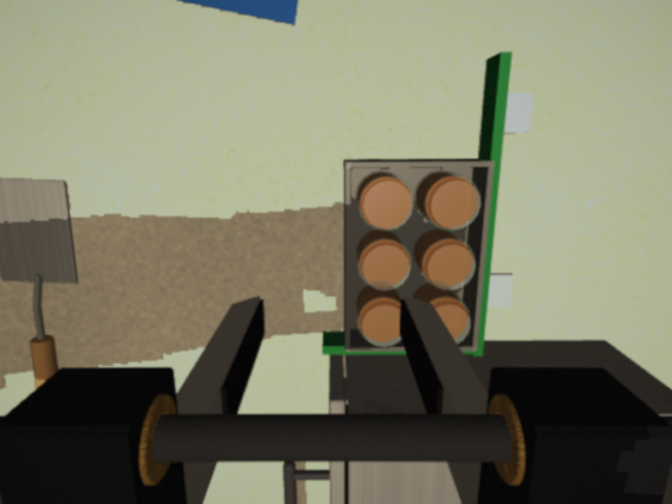

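The tray sits in the corner, flush in y, with up to about 1 mm play in x. One more square nudge in +x.

apply_moves --plan '[0, 0, 0, 0.14, 0, 0, 0, 0.143, 0, 0, 0, 0.143, 0, 0, 0, 0.143, 0, 0, 0, 0.143, 0, 0, 0, 0.143, 0, 0, 0, 0.143, 0, 0, 0, 0.143, 0, 0, 0, 0.143, 0, 0, 0, 0.143, 0, 0, 0, 0.14, -24, 18, 0, 0, 0, 0, 40, 0, 0, 0, 45, 0, 0, 0, 45, 0, 0, 0, 30, 0, 0, 0, 12, 0, 0, 0, 4, 0, 0, 0, 0, 0, 0, 0, 0, 0]'

```text
time_s: 70.55
ee_pos: [0.5947, 0.0919, 0.0156]
eef_rot: [-3.141, -0.003, 0.046]
force: [0.2, 0.2, 0.6]
grip_width: 0.06
grip_force: 0.0
```

apply_moves --plan '[6, 0, 0, 0, 6, 0, 0, 0, 5, 0, 0, 0, 3, 0, 0, 0, 2, 0, 0, 0, 1, 0, 0, 0, 1, 0, 0, 0, 0, 0, 0, 0]'

```text
time_s: 71.35
ee_pos: [0.6169, 0.0927, 0.0139]
eef_rot: [3.142, 0.002, 0.046]
force: [-4.5, -0.1, 2.8]
grip_width: 0.0602
grip_force: 2.7
```

apply_moves --plan '[1, 0, 0, 0, 1, 0, 0, 0, 0.5, 0, 0, 0, 0, 0, 0, 0]'

```text
time_s: 71.75
ee_pos: [0.6176, 0.0927, 0.0139]
eef_rot: [3.141, 0.007, 0.046]
force: [-20.7, -1.9, 13.3]
grip_width: 0.0603
grip_force: 10.5
```

apply_moves --plan '[-3, 0, 0, 0, -10, 0, 0, 0, -20, 0, 0, 0, 0, 0, -30, 0, 0, 0, -45, 0, 0, 0, -45, 0, 0, 0, -45, 0, 0, 0, -45, 0, -30, 30, 0, 0, -30, 40, 0, 0, -30, 40, 0, 0, 0, 40, 0, 0, 0, 40, 0, 0, 0, 40, 0, 0, 0, 40, 0, 0, 0, 0, 0, 0]'

```text
time_s: 73.35
ee_pos: [0.5092, -0.1862, 0.2237]
eef_rot: [3.141, 0.0, 0.042]
force: [0.2, 0.3, 0.6]
grip_width: 0.06
grip_force: 0.0
```

```bash
python3 -c "
from tray2 import *
st(); c=cam('top'); tray(c); s=cam('side')
a=c['image'][100:300,80:480,::-1]; b=s['image'][100:330,90:450,::-1]
cv2.imwrite('pics/fin.png',np.vstack([cv2.resize(a,(560,280),interpolation=2),cv2.resize(b,(500,319),interpolation=2) if 0 else cv2.copyMakeBorder(cv2.resize(b,(485,310),interpolation=2),0,0,0,75,0)]))"; python3 pan.py
```

```text
{'time_s': 73.35, 'qpos': [-0.4178, 0.2687, 1.5181, -0.0006, 1.3546, 1.1111], 'ee_pos': [0.5092, -0.1862, 0.2237], 'eef_rot': [3.141, 0.0001, 0.042], 'force': [0.2139, 0.2641, 0.5713], 'grip_width': 0.06, 'grip_force': 0.0}
tray 0 202 [0.68   0.0921] [0.1077 0.1517] 2.7
[[0.6226000189781189, 0.16529999673366547], [0.629800021648407, 0.013799999840557575], [0.7373999953269958, 0.01889999955892563], [0.7303000092506409, 0.1703999936580658]]
A 39 capper-frame range [[0.7395, 0.0173], [0.7459, 0.2115]]
B 32 capper-frame range [[0.6135, -0.0233], [0.7148, -0.0168]]
tray rim capper-frame [[0.6297, -0.0126], [0.7368, 0.1384]]
{'time_s': 73.45, 'qpos': [-0.4124, 0.2667, 1.5205, 0.0002, 1.3547, 1.114], 'ee_pos': [0.5094, -0.1829, 0.2237], 'eef_rot': [-3.1413, 0.0002, 0.0443], 'force': [-0.3782, -0.3708, 0.3346], 'grip_width': 0.0604, 'grip_force': 0.0}
-0.27 6 [0.6236 0.6239 0.6246]
-0.24 5 [0.6247 0.6252 0.6256]
-0.05 13 [0.6259 0.6301 0.6336]
-0.03 14 [0.6233 0.6301 0.6339]
```

View pics/fin.png

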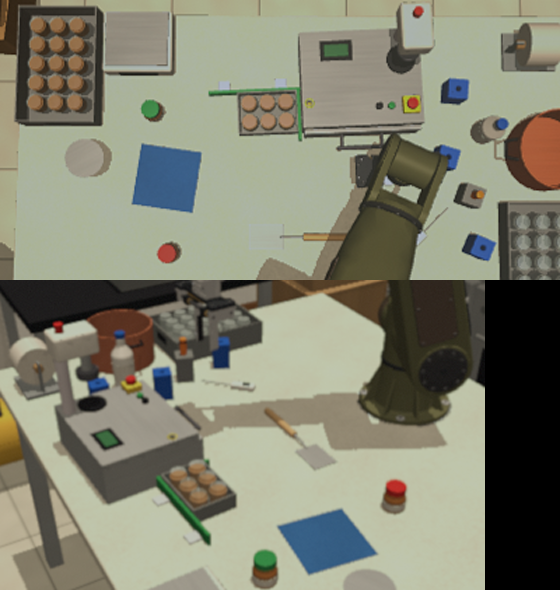

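The last views show the tray in the fence corner, the drawer shut, the pin upright in the grey stand, the mat empty and the other things untouched. Handing in.

```bash
python3 -c "
from station import ctrl
print(ctrl.hand_in())"
```

```text
the job is handed in; nothing more can be done
None
```

The job is handed in, with no verdict returned: catch tripped, pin upright in its stand, four lids flat side by side on the rack, drawer pushed to its stop and staying shut, tray against both fence arms to within about 2 mm by camera, other things left alone, about 73 s used.

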